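# Put a pile of returned storeroom stock back into its fitted trays

## Robot

A 6-joint arm with a two-finger parallel gripper is mounted at the origin on the work surface. World frame = base frame: x ahead of the robot, y to its left, z up, the work surface at z = 0. Lengths are in m, angles in rad, forces in N, time in s.
With the tool pointing down it reaches from about 0.3 to 0.875 m from the base axis. Payload 4.2 kg.
Tool frame: the origin (TCP) lies at the very end of the fingers, on their centre line; the grasp point (between the pads) lies arm.grip_point_offset behind it (arm.grip_point_offset is the distance from the TCP to the grasp point, in m); x points along the fingers, y is the direction in which the jaws open and shut, and the axes are right-handed (so a half turn about x gives the same grasp; the last joint's range is limited). The gripper opens to 85 mm and grips with 20 to 120 N. Pads are 22 mm wide; open, the fingers measure 114 mm over their backs; the gripper's body (76 mm by 85 mm) begins 54 mm behind the grasp point. The pads swing forward as they close: fully open they stand 13 mm farther back than shut.
Start: joints at [1.26, 0.32, 1.565, -0, 1.257, -0.02], TCP at [0.165, 0.551, 0.231] pointing down, gripper open.
Joint ranges: [-3.11, 3.11], [-0.84, 2.01], [0.21, 2.61], [-1.34, 4.49], [0.05, 2.63], [-2.56, 2.56]. Speed limits (rad/s): [2.57, 2.57, 3.14, 3.14, 3.14, 3.14].

## Interface

Orientations are given as a 3x3 rotation matrix whose columns are the frame's x, y, z axes.
In Python, from plant import arm gives the robot as it stands.
- The arm moves only by the tool step_arm, never from a script. Its argument "commands" is a list of rows, each a list of 6 numbers: the shift along the tool's x, y, z in units of 0.15 m (1.0 is 0.15 m), then the turn, a rotation vector about the tool's x, y, z in units of 45 degrees (1.0 is 45 degrees). In form: [[x, y, z, wx, wy, wz], ...]. A call has 1 to 20 rows; each row shifts and turns the commanded pose from where the row before left it, along the tool's axes as they then stand; what a row does not reach is not made up. A row lasts 1/12 s, in which the tool goes at most 41.7 mm and 7.16 degrees, less where a joint would pass 70% of its speed; a pose out of reach is approached as far as the arm can. A call with a number of a shift or a turn outside -1 to 1 is refused whole. A call with a gripper value outside its range is refused whole. "claw" is the opening, from -1 (shut) to 1 (fully open), set as the call begins (left out, the last holds). The fingers move at their own pace and stop on an object; "squeeze" is the grip in N (left out, the last holds). Time passes only in rows, so rows that do not move let the fingers close. It gives the time, the measured TCP pose, the force and the opening at its end, in the units of the state.
- arm.get_state(): the state, without advancing time (a new reading comes with each control period).
- arm.get_image(name): name is "side" or "top"; returns a dict with "img" (480x640x3 uint8, blue, green, red), "camera_matrix" (3x3 intrinsics, pixels), "cam_to_world" (4x4, takes a point from camera to world coordinates). Camera axes: x right, y up, looking along -z (the intrinsics and any distortion apply to the point x, -y, -z); pixel columns grow to the right and rows downward; lengths in m; the calibration is good to about 2 mm. A picture is of the moment at which its call begins. There is no depth.
- arm.close_job(): hands the job in, once; it reports no verdict.
The state is a dict: "clock": time; "q": joint angles; "qvel": joint speeds; "tau": joint torques, N m; "eef_pos": TCP position; "eef_rot": TCP orientation; "force": force on the tool from outside, world axes, zero at the start; "moment": the same for the moment, N m; "grip_width": finger opening in m.
Only numpy, scipy, OpenCV 4.12 (cv2) and the standard library are available. Lean on these libraries where they do the work, as an engineer would, in place of code of your own. Each camera call takes 0.05 s, during which the arm holds its last target.

## Task

Take the pile of returned stock apart from the top down, one thing at a time, and lower each thing (do not drop it) straight into the tray made for its shape and size: the small carton into the square tray, the round tin into the round one, the white tub into the shorter oblong one and the steel case into the long one. Each must finish lying flat on the floor of its tray, the right way up, let go and still. Leave the roll of tape and the amber jar where they stand.

Things in the scene. Friction and masses are not known exactly. Their poses are not given: they have to be found in the camera images.
- carton_mid (a point): Small brown cardboard carton with a pale tape strip, on top of the pile; 32 x 32 mm in plan, 44 mm high, about 60 g; all four start in one pile, each roughly centred (within 4 mm) on the one below. The point is the carton's centre, 22 mm above its underside; x and y run square to its sides, z up. All four things are stiff and may be gripped anywhere across their sides.
- tin_mid (a point): Round metal tin, upright, 50 mm across and 50 mm high, about 150 g, second from the top of the pile. The point is its centre, 25 mm above its underside; z up along its axis.
- tub_mid (a point): White plastic lidded tub with rows of small grey squares on its long sides, 104 mm (its x) x 56 mm (its y) x 50 mm high, about 200 g, third from the top. The point is its centre, 25 mm above its underside; z up. Grip it across its 56 mm width.
- case_mid (a point): Closed stainless steel case, 160 mm (its x) x 60 mm (its y) x 50 mm high, about 450 g, at the bottom of the pile, on the table. The point is its centre, 25 mm above its underside; z up. Grip it across its 60 mm width.
- square_tray: Small square tray for the carton, 62 x 62 mm outside, 52 x 52 mm inside. Its origin is the centre of its underside, on the table. It is fixed to the table. Black rim 5 mm wide and 7 mm high above the table, grey floor 3 mm above the table; x and y run square to its sides.
- round_tray: Round tray for the tin, 80 mm outside, 70 mm inside diameter. Its origin is the centre of its underside, on the table. It is fixed to the table. Black rim 5 mm wide and 7 mm high above the table, grey floor 3 mm above the table; z is its axis.
- short_tray: The shorter oblong tray, for the tub: inside 124 mm (its x) x 76 mm (its y), outside 134 x 86 mm. Its origin is the centre of its underside, on the table. It is fixed to the table. Black rim 5 mm wide and 7 mm high above the table, grey floor 3 mm above the table; x is its long direction.
- long_tray: The long oblong tray, for the steel case: inside 180 mm (its x) x 80 mm (its y), outside 190 x 90 mm. Its origin is the centre of its underside, on the table. It is fixed to the table. Black rim 5 mm wide and 7 mm high above the table, grey floor 3 mm above the table; x is its long direction. While a thing is set into any tray the fingertips must stay above the 7 mm rim, so hold things at or above mid-height.
- tape: Bystander: a roll of green tape lying flat, 84 mm across, 45 mm high, loose; origin at the centre of its underside. Not to be moved. (A steel bowl, 84 mm across and 35 mm high, fixed to the table, also stands among the trays; it, the tape and the jar swap places.)
- jar: Bystander: a small amber glass jar with a white cap, 50 mm across, 70 mm high, loose; origin at the centre of its underside. Not to be moved.
Not all that is in view belongs to the job. Of the things that look like the part that bears carton_mid, the smaller one is meant. Leave any turquoise look-alike of the part that bears case_mid alone.

How it is judged:
On the way, in this order (a step that is already met when the one before it is completed fails the run):
1. the small carton is in its tray, let go (horizontal distance between carton_mid and square_tray below 0.015 m and height (world z) of carton_mid below 0.027 m and angle between carton_mid's own z axis and vertical below 0.025 rad and contact force between the fingers and carton below 0.05 N), for 0.2 s.
2. the round tin is in its tray, let go (horizontal distance between tin_mid and round_tray below 0.015 m and height (world z) of tin_mid below 0.03 m and angle between tin_mid's own z axis and vertical below 0.025 rad and contact force between the fingers and tin below 0.05 N), for 0.2 s.
3. the white tub is in its tray, let go (horizontal distance between tub_mid and short_tray below 0.015 m and height (world z) of tub_mid below 0.03 m and angle between tub_mid's own z axis and vertical below 0.025 rad and contact force between the fingers and tub below 0.05 N), for 0.2 s.
4. the steel case is in its tray, let go (horizontal distance between case_mid and long_tray below 0.015 m and height (world z) of case_mid below 0.03 m and angle between case_mid's own z axis and vertical below 0.025 rad and contact force between the fingers and case below 0.05 N), for 0.2 s.
At the end, for the whole second after the job is handed in: Carton, tin, tub and case, placed in that order, each lie flat (tilt under 0.025 rad) on the floor of their own tray, centre within 15 mm of the tray's centre and no more than 2 mm above its resting height, released and at rest (all of step 1 and all of step 2 and all of step 3 and all of step 4 and linear speed of each of carton, tin, tub, case below 0.02 m/s and angular speed of each of carton, tin, tub, case below 0.2 rad/s); the robot touches nothing.
It fails at once if one of the four things is dropped or thrown (free of the fingers and faster than 0.7 m/s, a fall of more than 25 mm) ((linear speed of carton above 0.7 m/s and contact force between the fingers and carton below 0.05 N) or (linear speed of tin above 0.7 m/s and contact force between the fingers and tin below 0.05 N) or (linear speed of tub above 0.7 m/s and contact force between the fingers and tub below 0.05 N) or (linear speed of case above 0.7 m/s and contact force between the fingers and case below 0.05 N)).
It fails at once if the roll of tape is pushed more than 25 mm or knocked over (distance of tape from where it was at the start of the episode above 0.025 m or angle between tape's own z axis and vertical above 0.4 rad).
It fails at once if the amber jar is pushed more than 25 mm or knocked over (distance of jar from where it was at the start of the episode above 0.025 m or angle between jar's own z axis and vertical above 0.4 rad).
It also fails if it takes over 136 s, if anything falls off the work surface, if the arm or the gripper's body presses on something with over 40 N, if the wrist force passes 120 N, or if a joint passes its speed limit or range.

## Working session

There is one attempt and no reset: what is moved stays moved. The work goes in short steps, Python scripts to look and compute and a tool call to move; the robot and the scene stay as the last step left them, time stands still between calls to the robot, and variables do not carry over. Pictures are saved under pics/ and viewed, and the job is handed in when it is done.

Besides the shell and the picture viewer there is one more tool, called after "Emit:" in YAML: its name, and indented under it one key for each argument. step_arm: Moves the arm, as the interface text tells. Shifts and turns lie within -1 to 1; 1 stands for 0.15 m of shift or 45 degrees of turn. Its arguments: {"type":"object","properties":{"commands":{"type":"array","items":{"type":"array","items":{"type":"number"}}},"claw":{"type":"number"},"squeeze":{"type":"number"}},"required":["commands"]}

```bash
mkdir -p pics; ls; python3 - <<'E'
from plant import arm
import cv2
s=arm.get_state(); print(s['clock'],s['eef_pos'],s['eef_rot'],s['grip_width'],arm.grip_point_offset)
for n in ('side','top'):
    d=arm.get_image(n); cv2.imwrite(f'pics/{n}0.png',d['img']); print(n,d['camera_matrix'],d['cam_to_world'],[k for k in d])
E
```

```text
pics
0.0 [0.16474284 0.55042348 0.23047198] [[-5.24356071e-04  2.86751716e-01  9.58004790e-01]
 [-1.68946162e-03  9.58003301e-01 -2.86752195e-01]
 [-9.99998435e-01 -1.76887258e-03 -1.78788288e-05]] 0.08536609510470801 0.0187
side [[550.71831931   0.         325.41728767]
 [  0.         550.71831931 241.22605141]
 [  0.           0.           1.        ]] [[ 0.83462382  0.41653833 -0.3604149   0.08979908]
 [-0.55080622  0.62644945 -0.55151934 -0.6886289 ]
 [-0.00394723  0.65882995  0.75228154  1.06411879]
 [ 0.          0.          0.          1.        ]] ['img', 'camera_matrix', 'cam_to_world']
top [[567.70323508   0.         320.52245509]
 [  0.         567.70323508 236.32323622]
 [  0.           0.           1.        ]] [[-0.01907096  0.99470638 -0.10097283  0.40553554]
 [-0.999697   -0.02054316 -0.01356035 -0.01924778]
 [-0.01556287  0.10068363  0.99479677  1.27419179]
 [ 0.          0.          0.          1.        ]] ['img', 'camera_matrix', 'cam_to_world']
```

View pics/side0.png

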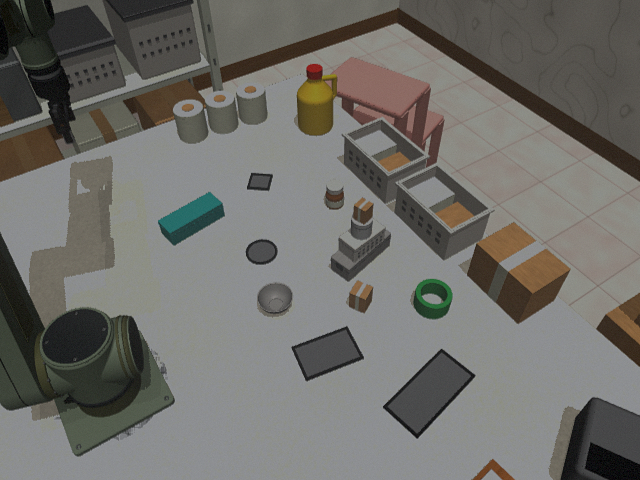

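View pics/top0.png

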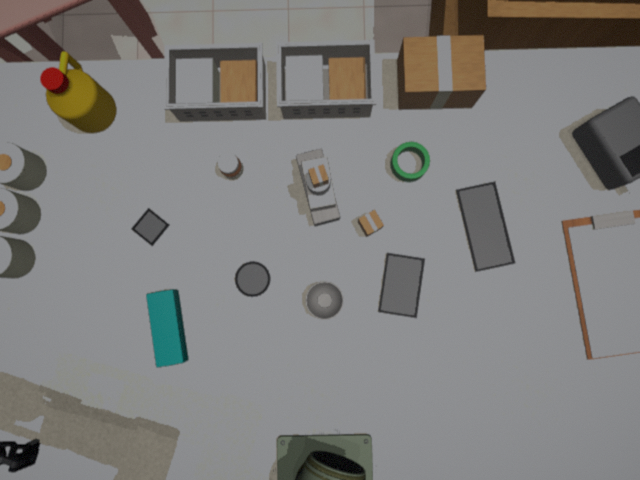

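Candidates for the carton are the one on the pile at top (318,176) / side (362,210), the loose one at top (371,222) / side (361,296), and the large box at top (441,72). The pile-top one fits the description and should be the smaller of the small pair, which I'll confirm in an enlarged crop. The steel case is at the base of the pile; the turquoise look-alike at top (167,328) stays where it is.

```bash
cat > h.py <<'E'
import numpy as np, cv2
def ray(d,uv):
    K=d['camera_matrix'];T=d['cam_to_world'];uv=np.atleast_2d(uv).astype(float)
    c=np.c_[(uv[:,0]-K[0,2])/K[0,0],-(uv[:,1]-K[1,2])/K[1,1],-np.ones(len(uv))]
    return T[:3,3],c@T[:3,:3].T
def plane(d,uv,z):
    o,r=ray(d,uv); return (o+r*((z-o[2])/r[:,2])[:,None])[:,:2]
def proj(d,P):
    K=d['camera_matrix'];T=d['cam_to_world'];P=np.atleast_2d(P)
    c=(P-T[:3,3])@T[:3,:3]; return np.c_[K[0,2]+K[0,0]*c[:,0]/-c[:,2],K[1,2]-K[1,1]*c[:,1]/-c[:,2]]
def tri(d1,u1,d2,u2):
    A=np.zeros((3,3));b=np.zeros(3)
    for d,u in((d1,u1),(d2,u2)):
        o,r=ray(d,u);r=r[0]/np.linalg.norm(r[0]);M=np.eye(3)-np.outer(r,r);A+=M;b+=M@o
    return np.linalg.solve(A,b)
E
python3 - <<'E'
from plant import arm
import cv2,numpy as np
from h import *
D={n:arm.get_image(n) for n in('side','top')}
import pickle;pickle.dump(D,open('d0.pkl','wb'))
a=cv2.resize(D['side']['img'][190:315,315:405],None,fx=4.4,fy=4.4,interpolation=cv2.INTER_CUBIC)
b=cv2.resize(D['top']['img'][140:240,290:390],None,fx=4,fy=4,interpolation=cv2.INTER_CUBIC)
h=max(a.shape[0],b.shape[0]);c=np.zeros((h,a.shape[1]+b.shape[1],3),np.uint8)
c[:a.shape[0],:a.shape[1]]=a;c[:b.shape[0],a.shape[1]:]=b;cv2.imwrite('pics/crop0.png',c);print(c.shape)
# trays
for n in D:
    d=D[n];im=d['img'];g=im.max(2)
    m=((g<115)&((im.max(2).astype(int)-im.min(2))<25)).astype(np.uint8)*255
    cs,_=cv2.findContours(m,cv2.RETR_EXTERNAL,cv2.CHAIN_APPROX_NONE)
    for k in cs:
        if cv2.contourArea(k)<250: continue
        x,y,w,h=cv2.boundingRect(k)
        p=plane(d,k[:,0,:],0.007).astype(np.float32)
        r=cv2.minAreaRect(p*1000)
        if max(r[1])<260: print(n,(x+w//2,y+h//2),np.round(r[0],1),np.round(r[1],1),round(r[2],1))
E
```

```text
(550, 796, 3)
side (594, 438) [ 745.9 -632.5] [197.8 157.5] 36.0
side (429, 394) [ 549.7 -373.9] [193.8  92.6] 10.7
side (327, 354) [ 422.6 -183.2] [ 90.5 136.1] 79.7
side (616, 339) [ 977.8 -510.3] [121.6  49.1] 86.6
side (275, 299) [398.4   3.8] [96.8 82.1] 56.4
side (492, 285) [ 865.6 -247.6] [224.2  90.9] 88.4
side (261, 252) [443.1 146.9] [78.9 83.2] 5.8
side (360, 254) [654.   25.8] [199.7 112.4] 13.6
side (360, 229) [694.1  71.5] [69.5 61.9] 52.6
side (260, 182) [564.9 377.1] [70.7 64.7] 50.6
side (445, 191) [959.8  48.1] [209.9 133.2] 89.9
side (385, 141) [959.4 313.1] [134.3 210.3] 0.1
top (20, 454) [ 70.  660.8] [69.6 91.8] 7.0
top (324, 456) [57.5  0.9] [209.2  96. ] 89.2
top (324, 300) [392.1  -7. ] [78.2 78.3] 43.8
top (252, 279) [442.9 152.7] [80.5 77.9] 88.9
top (401, 285) [ 422.5 -178.7] [ 87.6 134.5] 79.9
top (18, 257) [502.8 682. ] [97.2 79.5] 2.2
top (150, 227) [564.4 382.8] [64.9 63.6] 50.6
top (20, 212) [603.2 675.9] [ 87.8 100. ] 83.6
top (486, 226) [ 550.1 -370.1] [190.9  93. ] 10.9
top (318, 192) [643.7   3.2] [164.9  61.8] 14.1
top (23, 168) [697.2 667.9] [91.3 95.4] 67.1
top (327, 112) [822.4 -21.4] [ 32.8 222.9] 0.1
top (604, 144) [ 725.5 -684.9] [186.3 178.2] 27.0
top (215, 89) [837.7 206.4] [135.1 255.6] 28.3
top (213, 75) [915.4 240.8] [206.5 130.6] 89.8
top (326, 72) [915.9 -20.6] [207.1 129.5] 90.0
```

View pics/crop0.png

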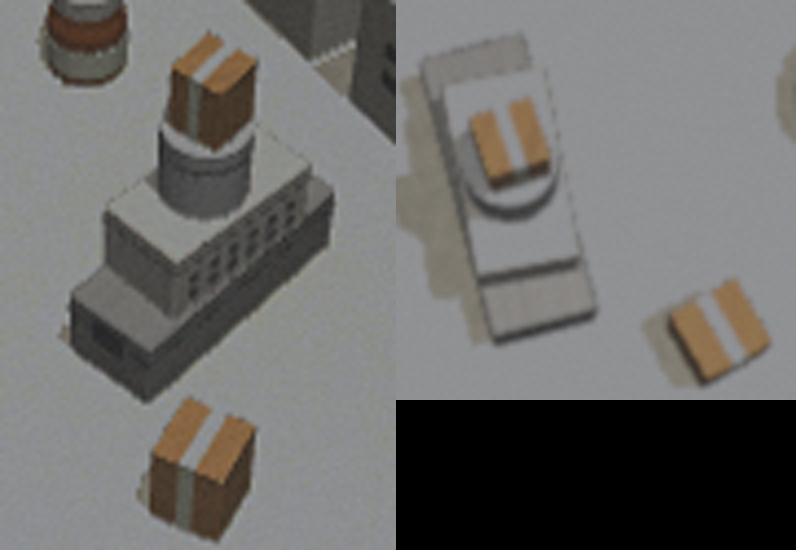

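The crop shows the pile's carton smaller than the loose one even though it is closer to the camera, so the pile's carton is the one meant. Next I measure the pile.

```bash
python3 - <<'E'
import pickle
from h import *
D=pickle.load(open('d0.pkl','rb'));d=D['top'];im=d['img'].astype(int)
# jar/tape for reference
hsv=cv2.cvtColor(d['img'],cv2.COLOR_BGR2HSV)
def rep(name,m,z,box,amin=60):
    x0,y0,x1,y1=box;M=np.zeros_like(m,np.uint8);M[y0:y1,x0:x1]=m[y0:y1,x0:x1]*255
    cs,_=cv2.findContours(M,cv2.RETR_EXTERNAL,cv2.CHAIN_APPROX_NONE)
    for k in cs:
        if cv2.contourArea(k)<amin: continue
        r=cv2.minAreaRect((plane(d,k[:,0],z)*1000).astype(np.float32));print(name,np.round(cv2.minAreaRect(k)[0]),np.round(r[0],1),np.round(r[1],1),round(r[2],1))
for x in (300,306,312,318,320): print(x,[tuple(im[y,x]) for y in range(158,192,4)])
V=hsv[...,2];S=hsv[...,1]
org=(S>80)&(V>140)&((hsv[...,0]<20))
M=cv2.morphologyEx(org.astype(np.uint8),cv2.MORPH_CLOSE,np.ones((9,9)))
rep('carton',M,0.194,(295,145,345,200));rep('loose',M,0.05,(350,200,395,245))
rep('green',((hsv[...,0]>45)&(hsv[...,0]<80)&(S>80)),0.045,(380,130,440,190))
# hand-picked corners of the carton top from crop
c=(np.array([[472,116],[541,97],[551,162],[490,178]])-[396,0])/4+[290,140]
p=plane(d,c,0.194)*1000;print(p,p.mean(0),[np.degrees(np.arctan2(*(p[(i+1)%4]-p[i])[::-1])) for i in range(4)],np.linalg.norm(p-np.roll(p,1,0),axis=1))
c=(np.array([[420,57],[524,35],[597,311],[497,341]])-[396,0])/4+[290,140]
p=plane(d,c,0.05)*1000;print('case',p.mean(0),[np.degrees(np.arctan2(*(p[(i+1)%4]-p[i])[::-1])) for i in range(4)],np.linalg.norm(p-np.roll(p,1,0),axis=1))
c=(np.array([[443,86],[545,65],[581,257],[477,277]])-[396,0])/4+[290,140]
p=plane(d,c,0.1)*1000;print('tub',p.mean(0),[np.degrees(np.arctan2(*(p[(i+1)%4]-p[i])[::-1])) for i in range(4)],np.linalg.norm(p-np.roll(p,1,0),axis=1))
print('jar',plane(d,[228,161],.07))
# side-camera carton top corners
s=D['side'];c=np.array([[212,33],[257,60],[217,92],[171,66]])/4.4+[315,190]
p=plane(s,c,0.194)*1000;print('side carton',p.mean(0),np.linalg.norm(p-np.roll(p,1,0),axis=1))
E
```

```text
300 [(np.int64(123), np.int64(125), np.int64(127)), (np.int64(120), np.int64(123), np.int64(125)), (np.int64(90), np.int64(91), np.int64(92)), (np.int64(85), np.int64(86), np.int64(89)), (np.int64(86), np.int64(92), np.int64(95)), (np.int64(103), np.int64(112), np.int64(117)), (np.int64(108), np.int64(118), np.int64(122)), (np.int64(111), np.int64(121), np.int64(124)), (np.int64(112), np.int64(122), np.int64(125))]
306 [(np.int64(123), np.int64(125), np.int64(128)), (np.int64(148), np.int64(145), np.int64(143)), (np.int64(149), np.int64(146), np.int64(145)), (np.int64(148), np.int64(146), np.int64(145)), (np.int64(113), np.int64(117), np.int64(119)), (np.int64(114), np.int64(116), np.int64(117)), (np.int64(96), np.int64(97), np.int64(98)), (np.int64(96), np.int64(99), np.int64(101)), (np.int64(82), np.int64(86), np.int64(86))]
312 [(np.int64(124), np.int64(127), np.int64(129)), (np.int64(146), np.int64(144), np.int64(144)), (np.int64(146), np.int64(144), np.int64(144)), (np.int64(74), np.int64(107), np.int64(140)), (np.int64(75), np.int64(109), np.int64(141)), (np.int64(79), np.int64
[... 1342 characters left out ...]
p.float64(-172.56241412425624), np.float64(103.64617225725041), np.float64(14.934627356369305)] [31.71029714 34.66930324 32.33241486 30.45677355]
case [6.39914410e+02 1.65506582e-01] [np.float64(-79.12762049073773), np.float64(-166.59767859697556), np.float64(105.61957694371642), np.float64(14.021285791828703)] [163.12957457  58.5147728  158.34200658  56.73796798]
tub [637.90215162  -1.90377853] [np.float64(-79.44906540207838), np.float64(-170.74740664943877), np.float64(99.76950876555017), np.float64(9.004015770195558)] [103.32128465  54.90270269 104.06506326  55.33911711]
jar [[0.69592286 0.19450493]]
side carton [638.20873942  -6.42080101] [32.28392175 29.46217678 31.08261237 29.05682793]
```

Emit:
step_arm:
  commands:
    - [-0.04,-0.13,0.2,0,0,0]
    - [-0.04,-0.13,0.2,0,0,0]
    - [-0.04,-0.13,0.2,0,0,0]
    - [-0.04,-0.13,0.2,0,0,0]
    - [-0.04,-0.13,0.2,0,0,0]
    - [-0.04,-0.13,0.2,0,0,0]
    - [-0.04,-0.13,0.2,0,0,0]
    - [-0.04,-0.13,0.2,0,0,0]
    - [-0.04,-0.13,0.2,0,0,0]
    - [-0.04,-0.13,0.2,0,0,0]
    - [-0.04,-0.13,0.2,0,0,0]
    - [-0.04,-0.13,0.2,0,0,0]
    - [0,-0.13,0.2,0,0,0]
    - [0,-0.13,0.2,0,0,0]
    - [0,-0.13,0.2,0,0,0]
    - [0,-0.13,0.2,0,0,0]
    - [0,-0.13,0.2,0,0,0]
    - [0,-0.13,0.2,0,0,0]
    - [0,-0.13,0.2,0,0,0]
    - [0,-0.13,0.2,0,0,0]
  claw: 1
  squeeze: 40

```text
clock: 1.87
eef_pos: [0.6286, 0.0036, 0.303]
eef_rot: [[-0.0, 0.287, 0.958], [0.0, 0.958, -0.287], [-1.0, 0.0, -0.0]]
force: [0.3, 1.0, -0.0]
grip_width: 0.0854
```

Emit:
step_arm:
  commands:
    - [0,0,0,0.15,0,0]
    - [0,0,0,0.15,0,0]
    - [0,0,0,0.15,0,0]
    - [0,0,0,0.15,0,0]
    - [0,0,0,0.15,0,0]
    - [0,0,0,0.15,0,0]
    - [0,0,0,0.15,0,0]
    - [0,0,0,0.15,0,0]
    - [0,0,0,0.15,0,0]
    - [0,0,0,0.15,0,0]
    - [0,0,0,0.15,0,0]
    - [0,0,0,0.15,0,0]
    - [0,0,0,0.15,0,0]
    - [0,0,0,0.15,0,0]
    - [0,0,0,0.15,0,0]
    - [0,0,0,0.15,0,0]
    - [0,0,0,0.15,0,0]
    - [0,0,0,0.15,0,0]
    - [0,0,0,0.15,0,0]
    - [0,0,0,0.15,0,0]

```text
clock: 3.53
eef_pos: [0.6277, 0.0052, 0.303]
eef_rot: [[-0.001, 0.47, -0.883], [0.0, -0.883, -0.47], [-1.0, -0.0, 0.0]]
force: [0.4, -0.2, -0.7]
grip_width: 0.0856
```

```bash
cat > go.py <<'E'
import sys,numpy as np
from plant import arm
from scipy.spatial.transform import Rotation as Rn
s=arm.get_state();R=s['eef_rot'];p=s['eef_pos']
# usage: go.py x y z [psi]
psi0=np.degrees(np.arctan2(R[1,1],R[0,1]))
print('t',round(s['clock'],2),'pos',np.round(p,4),'psi',round(psi0,2),'tilt',np.round(R[2,1:],4),'q',np.round(s['q'],2),'w',round(s['grip_width'],4),'F',np.round(s['force'],1))
if len(sys.argv)>3:
    t=np.array(list(map(float,sys.argv[1:4])))
    d=t-p; psi=float(sys.argv[4]) if len(sys.argv)>4 else psi0
    a=np.radians(psi);y=np.array([np.cos(a),np.sin(a),0]);x=np.array([0,0,-1.]);Rt=np.c_[x,y,np.cross(x,y)]
    w=Rn.from_matrix(R.T@Rt).as_rotvec()/np.pi*4
    print('turn units',np.round(w,3),' shift before turn',np.round(R.T@d/.15,3),' after turn',np.round(Rt.T@d/.15,3))
E
python3 go.py 0.638 -0.002 0.161 -74
```

```text
t 3.53 pos [0.6277 0.0052 0.303 ] psi -62.0 tilt [-0.0004  0.0005] q [-0.01  0.37  1.31  0.    1.46  1.07] w 0.0856 F [ 0.4 -0.2 -0.7]
turn units [0.267 0.001 0.   ]  shift before turn [ 0.947  0.075 -0.038]  after turn [ 0.947  0.065 -0.053]
```

Emit:
step_arm:
  commands:
    - [0,0.07,0,0.134,0,0]
    - [0,0,-0.05,0.134,0,0]
    - [0,0.01,0,0,0,0]
    - [0.15,0,0,0,0,0]
    - [0.15,0,0,0,0,0]
    - [0.15,0,0,0,0,0]
    - [0.1,0,0,0,0,0]
    - [0.1,0,0,0,0,0]
    - [0.1,0,0,0,0,0]
    - [0.1,0,0,0,0,0]
    - [0.1,0,0,0,0,0]
    - [0,0,0,0,0,0]
    - [0,0,0,0,0,0]
    - [0,0,0,0,0,0]

```text
clock: 4.7
eef_pos: [0.6406, -0.0026, 0.1617]
eef_rot: [[0.001, 0.281, -0.96], [0.0, -0.96, -0.281], [-1.0, 0.0, -0.001]]
force: [-0.3, 0.8, 0.2]
grip_width: 0.0853
```

```bash
python3 go.py 0.637 -0.004 0.161 -74; python3 - <<'E'
from plant import arm
import cv2,numpy as np
A=arm.get_image('side')['img'][150:300,300:430];B=arm.get_image('top')['img'][120:270,250:380]
cv2.imwrite('pics/g1.png',cv2.resize(np.hstack([A,B]),None,fx=3,fy=3,interpolation=cv2.INTER_CUBIC))
E
```

```text
t 4.7 pos [ 0.6406 -0.0026  0.1617] psi -73.66 tilt [ 0.0003 -0.0013] q [-0.02  0.47  1.51  0.    1.16  1.26] w 0.0853 F [-0.3  0.8  0.2]
turn units [ 0.008 -0.002 -0.   ]  shift before turn [0.005 0.002 0.026]  after turn [0.005 0.002 0.026]
```

View pics/g1.png

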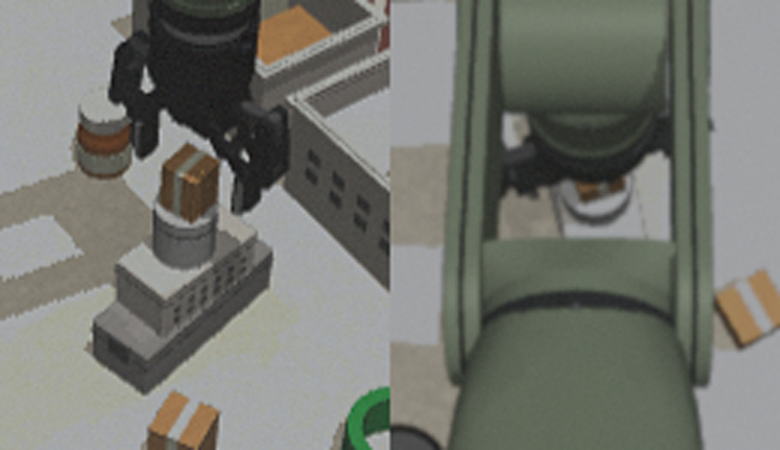

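The fingers straddle the carton, seen at about (188,180) in the left crop. Closing gently.

Emit:
step_arm:
  commands:
    - [0,0,0.02,0,0,0]
    - [0,0,0,0,0,0]
    - [0,0,0,0,0,0]
    - [0,0,0,0,0,0]
    - [0,0,0,0,0,0]
    - [0,0,0,0,0,0]
    - [0,0,0,0,0,0]
    - [0,0,0,0,0,0]
    - [0,0,0,0,0,0]
    - [0,0,0,0,0,0]
    - [0,0,0,0,0,0]
    - [0,0,0,0,0,0]
  claw: -1
  squeeze: 25

```text
clock: 5.8
eef_pos: [0.6375, -0.0034, 0.1611]
eef_rot: [[0.001, 0.28, -0.96], [0.0, -0.96, -0.28], [-1.0, 0.0, -0.001]]
force: [0.0, 0.1, 3.7]
grip_width: 0.0316
```

Emit:
step_arm:
  commands:
    - [-0.02,0,0,0,0,0]
    - [-0.05,0,0,0,0,0]
    - [-0.1,0,0,0,0,0]
    - [-0.15,0,0,0,0,0]
    - [-0.15,0,0,0,0,0]
    - [-0.15,0,0,0,0,0]
    - [-0.1,0,0,0,0,0]
    - [-0.05,0,0,0,0,0]
    - [0,0,0,0,0,0]
    - [0,0,0,0,0,0]

```text
clock: 6.63
eef_pos: [0.637, -0.0035, 0.2757]
eef_rot: [[-0.001, 0.28, -0.96], [0.0, -0.96, -0.28], [-1.0, -0.0, 0.001]]
force: [-0.6, -0.2, -0.7]
grip_width: 0.0318
```

```bash
python3 go.py 0.5644 0.3825 0.2 -39.4; python3 - <<'E'
from plant import arm
import cv2,numpy as np,pickle
d=arm.get_image('side');pickle.dump(d,open('d1.pkl','wb'))
A=d['img'][100:300,290:430]
cv2.imwrite('pics/g2.png',cv2.resize(A,None,fx=3,fy=3,interpolation=cv2.INTER_CUBIC))
E
```

```text
t 6.63 pos [ 0.637  -0.0035  0.2757] psi -73.72 tilt [-0.0004  0.0008] q [-0.02  0.4   1.33  0.    1.41  1.26] w 0.0318 F [-0.6 -0.2 -0.7]
turn units [-0.763  0.001  0.001]  shift before turn [ 0.506 -2.605 -0.257]  after turn [ 0.505 -2.007 -1.681]
```

View pics/g2.png

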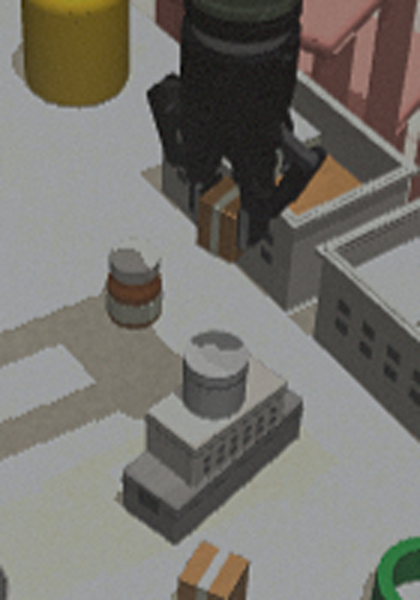

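The carton is held and the tin, tub and case are undisturbed. Moving over the square tray.

Emit:
step_arm:
  commands:
    - [0,0,0,-0.127,0,0]
    - [0,0,0,-0.127,0,0]
    - [0,0,0,-0.127,0,0]
    - [0,0,0,-0.127,0,0]
    - [0,0,0,-0.127,0,0]
    - [0,0,0,-0.128,0,0]
    - [0,-0.167,-0.14,0,0,0]
    - [0,-0.167,-0.14,0,0,0]
    - [0,-0.167,-0.14,0,0,0]
    - [0,-0.167,-0.14,0,0,0]
    - [0,-0.167,-0.14,0,0,0]
    - [0,-0.167,-0.14,0,0,0]
    - [0,-0.167,-0.14,0,0,0]
    - [0,-0.167,-0.14,0,0,0]
    - [0,-0.167,-0.14,0,0,0]
    - [0,-0.167,-0.14,0,0,0]
    - [0,-0.167,-0.14,0,0,0]
    - [0,-0.17,-0.14,0,0,0]
    - [0,0,0,0,0,0]
    - [0,0,0,0,0,0]

```text
clock: 8.35
eef_pos: [0.5634, 0.3836, 0.274]
eef_rot: [[-0.003, 0.775, -0.632], [-0.002, -0.632, -0.775], [-1.0, -0.001, 0.004]]
force: [0.2, -0.4, -1.0]
grip_width: 0.0317
```

```bash
python3 go.py 0.5644 0.3825 0.05 -39.4; python3 - <<'E'
from plant import arm
from h import *
import pickle
for n,z in(('top',0),('side',0)):
    d=arm.get_image(n);P=proj(d,[0.564,0.382,0.1])[0].astype(int)
    cv2.imwrite(f'pics/g3{n}.png',cv2.resize(d['img'][P[1]-60:P[1]+60,max(0,P[0]-60):P[0]+60],None,fx=3,fy=3,interpolation=cv2.INTER_CUBIC))
    if n=='top':
        # pile without carton
        hsv=cv2.cvtColor(d['img'],cv2.COLOR_BGR2HSV)
        pickle.dump(d,open('d2.pkl','wb'))
        cv2.imwrite('pics/pile3.png',cv2.resize(d['img'][140:240,280:380],None,fx=5,fy=5,interpolation=cv2.INTER_CUBIC))
E
```

```text
t 8.35 pos [0.5634 0.3836 0.274 ] psi -39.22 tilt [-0.001   0.0037] q [ 0.58  0.48  1.21 -0.    1.46  1.27] w 0.0317 F [ 0.2 -0.4 -1. ]
turn units [0.004 0.005 0.001]  shift before turn [ 1.493  0.011 -0.004]  after turn [1.493 0.01  0.002]
```

View pics/g3side.png

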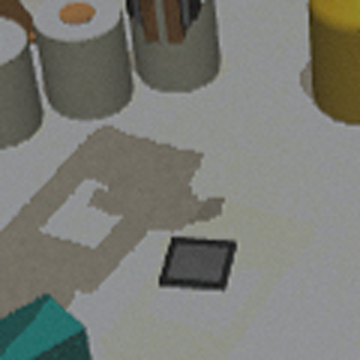

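View pics/pile3.png

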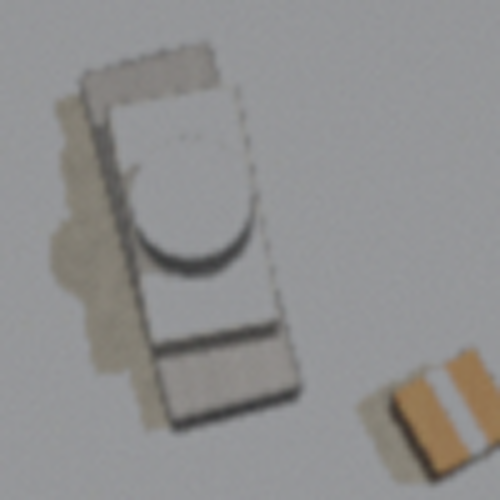

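Emit:
step_arm:
  commands:
    - [0.15,0.01,0,0,0,0]
    - [0.18,0,0,0,0,0]
    - [0.18,0,0,0,0,0]
    - [0.18,0,0,0,0,0]
    - [0.18,0,0,0,0,0]
    - [0.18,0,0,0,0,0]
    - [0.18,0,0,0,0,0]
    - [0.18,0,0,0,0,0]
    - [0.1,0,0,0,0,0]
    - [0.08,0,0,0,0,0]
    - [0.03,0,0,0,0,0]
    - [0,0,0,0,0,0]
    - [0,0,0,0,0,0]
    - [0,0,0,0,0,0]

```text
clock: 9.62
eef_pos: [0.5667, 0.3817, 0.0349]
eef_rot: [[0.002, 0.773, -0.635], [0.002, -0.635, -0.773], [-1.0, 0.001, -0.003]]
force: [0.2, -0.4, 0.3]
grip_width: 0.0315
```

```bash
python3 go.py 0.5644 0.3825 0.0145 -39.4; python3 - <<'E'
from plant import arm
from h import *
o=[]
for n,z in(('top',0),('side',0)):
    d=arm.get_image(n);P=proj(d,[0.564,0.382,0.03])[0].astype(int)
    o.append(cv2.resize(d['img'][P[1]-50:P[1]+50,P[0]-50:P[0]+50],None,fx=4,fy=4,interpolation=cv2.INTER_CUBIC))
cv2.imwrite('pics/g4.png',np.hstack(o))
E
```

```text
t 9.62 pos [0.5667 0.3817 0.0349] psi -39.41 tilt [ 0.0008 -0.0028] q [0.58 0.64 1.54 0.   0.96 1.26] w 0.0315 F [ 0.2 -0.4  0.3]
turn units [-0.    -0.004 -0.001]  shift before turn [ 0.136 -0.015  0.006]  after turn [ 0.136 -0.015  0.006]
```

View pics/g4.png

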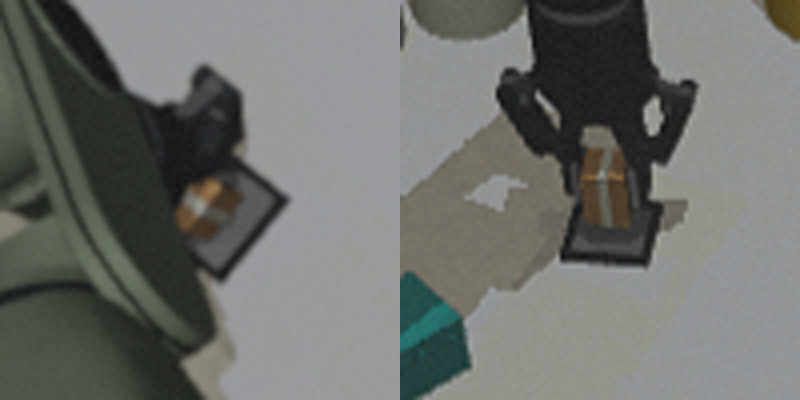

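Emit:
step_arm:
  commands:
    - [0.04,-0.01,0,0,0,0]
    - [0.04,0,0,0,0,0]
    - [0.03,0,0,0,0,0]
    - [0.015,0,0,0,0,0]
    - [0.005,0,0,0,0,0]
    - [0,0,0,0,0,0]
    - [0,0,0,0,0,0]

```text
clock: 10.3
eef_pos: [0.564, 0.3821, 0.0142]
eef_rot: [[-0.001, 0.773, -0.634], [-0.001, -0.634, -0.773], [-1.0, -0.001, 0.001]]
force: [-2.5, -0.8, 4.6]
grip_width: 0.0315
```

```bash
python3 go.py 0.5644 0.3825 0.0145 -39.4
```

```text
t 10.3 pos [0.564  0.3821 0.0142] psi -39.38 tilt [-0.0005  0.0012] q [0.58 0.67 1.56 0.   0.92 1.27] w 0.0315 F [-2.5 -0.8  4.6]
turn units [0.001 0.001 0.001]  shift before turn [-0.002  0.001 -0.004]  after turn [-0.002  0.001 -0.004]
```

Emit:
step_arm:
  commands:
    - [0,0,0,0,0,0]
    - [0,0,0,0,0,0]
    - [0,0,0,0,0,0]
    - [0,0,0,0,0,0]
    - [0,0,0,0,0,0]
    - [0,0,0,0,0,0]
    - [0,0,0,0,0,0]
    - [0,0,0,0,0,0]
    - [-0.05,0,0,0,0,0]
    - [-0.1,0,0,0,0,0]
    - [-0.2,0,0,0,0,0]
    - [-0.25,0,0,0,0,0]
    - [-0.25,0,0,0,0,0]
    - [-0.25,0,0,0,0,0]
    - [-0.25,0,0,0,0,0]
    - [-0.2,0,0,0,0,0]
    - [-0.1,0,0,0,0,0]
  claw: 1

```text
clock: 11.72
eef_pos: [0.5656, 0.383, 0.2677]
eef_rot: [[0.007, 0.773, -0.634], [0.005, -0.635, -0.773], [-1.0, 0.003, -0.009]]
force: [1.1, -0.4, 0.2]
grip_width: 0.0853
```

```bash
python3 - <<'E'
from plant import arm
from h import *
import pickle
o=[]
for n,z in(('top',0),('side',0)):
    d=arm.get_image(n);P=proj(d,[0.564,0.382,0.03])[0].astype(int)
    o.append(cv2.resize(d['img'][P[1]-50:P[1]+50,P[0]-50:P[0]+50],None,fx=4,fy=4,interpolation=cv2.INTER_CUBIC))
    if n=='top':
        hsv=cv2.cvtColor(d['img'],cv2.COLOR_BGR2HSV);M=((hsv[...,1]>80)&(hsv[...,2]>120)&(hsv[...,0]<20)).astype(np.uint8)
        M=cv2.morphologyEx(M,cv2.MORPH_CLOSE,np.ones((7,7)));N=M*0;N[190:260,110:190]=M[190:260,110:190]
        k=max(cv2.findContours(N,cv2.RETR_EXTERNAL,cv2.CHAIN_APPROX_NONE)[0],key=cv2.contourArea)
        r=cv2.minAreaRect((plane(d,k[:,0],.047)*1000).astype(np.float32));print(r)
cv2.imwrite('pics/g5.png',np.hstack(o))
# pile: tin top circle, tub, from d2
d=pickle.load(open('d2.pkl','rb'))
def pl(n,c,z):
    p=plane(d,np.array(c)/5+[280,140],z)*1000
    if n=='tin':
        print(n,cv2.minEnclosingCircle(p.astype(np.float32)),cv2.fitEllipse(p.astype(np.float32)));return
    print(n,p.mean(0).round(1),[round(np.degrees(np.arctan2(*(p[(i+1)%4]-p[i])[::-1])),1) for i in range(4)],np.linalg.norm(p-np.roll(p,1,0),axis=1).round(1))
pl('tub',[[109,106],[238,82],[280,322],[153,347]],.1)
pl('case',[[80,80],[212,40],[301,387],[173,423]],.05)
pl('tin',[[133,205],[143,235],[165,255],[190,261],[220,255],[243,232],[253,205],[190,135],[133,175]],.15)
E
python3 go.py 0.637 -0.001 0.3 -77
```

```text
((563.0547485351562, 381.67279052734375), (30.03449249267578, 30.468036651611328), 50.864646911621094)
tub [637.8  -2.2] [np.float64(-80.6), np.float64(-171.4), np.float64(100.0), np.float64(9.3)] [104.4  55.3 103.8  54.1]
case [6.399e+02 3.000e-01] [np.float64(-74.1), np.float64(-167.0), np.float64(104.6), np.float64(14.0)] [157.6  60.8 159.   57.8]
tin ((634.3963623046875, -2.061288595199585), 25.776613235473633) ((634.429443359375, -1.6909582614898682), (48.783321380615234, 51.976402282714844), 103.79151916503906)
t 11.82 pos [0.5657 0.3831 0.2663] psi -39.39 tilt [ 0.0026 -0.0084] q [0.58 0.48 1.23 0.   1.42 1.27] w 0.0849 F [0.3 0.1 0.6]
turn units [ 0.836 -0.011  0.   ]  shift before turn [-0.233  1.993  1.676]  after turn [-0.225  2.602  0.113]
```

View pics/g5.png

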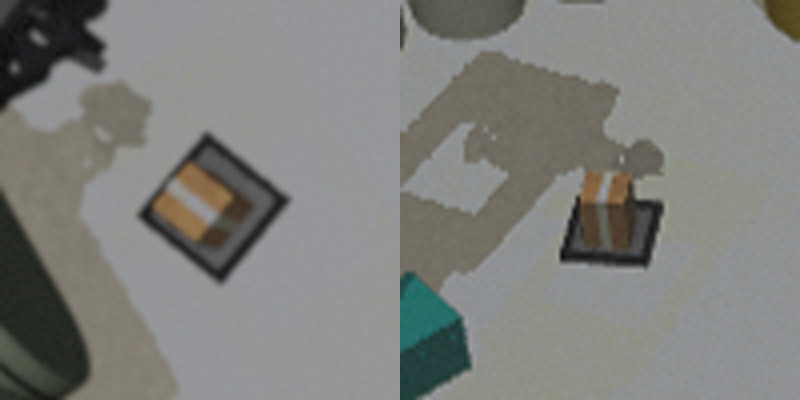

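The carton sits in its tray at (563, 382) mm, within about 2 mm of the tray's centre. Next is the tin, at about (635, -2).

Emit:
step_arm:
  commands:
    - [0,0,0,0.15,0,0]
    - [0,0,0,0.15,0,0]
    - [0,0,0,0.15,0,0]
    - [0,0,0,0.15,0,0]
    - [0,0,0,0.15,0,0]
    - [0,0,0,0.15,0,0]
    - [0,0.217,0,0,0,0]
    - [0,0.217,0,0,0,0]
    - [0,0.217,0,0,0,0]
    - [0,0.217,0,0,0,0]
    - [0,0.217,0,0,0,0]
    - [0,0.217,0,0,0,0]
    - [0,0.217,0,0,0,0]
    - [0,0.217,0,0,0,0]
    - [0,0.217,0,0,0,0]
    - [0,0.217,0,0,0,0]
    - [0,0.217,0,0,0,0]
    - [0,0.217,0,0,0,0]
    - [0,0,0,0,0,0]
    - [0,0,0,0,0,0]

```text
clock: 13.48
eef_pos: [0.6325, -0.0038, 0.2595]
eef_rot: [[-0.003, 0.173, -0.985], [0.0, -0.985, -0.173], [-1.0, -0.001, 0.003]]
force: [-0.1, -0.4, 1.0]
grip_width: 0.0853
```

```bash
python3 go.py 0.635 -0.002 0.118 -80
```

```text
t 13.48 pos [ 0.6325 -0.0038  0.2595] psi -80.06 tilt [-0.0009  0.003 ] q [-0.02  0.4   1.37  0.    1.37  1.37] w 0.0853 F [-0.1 -0.4  1. ]
turn units [-0.001  0.004  0.001]  shift before turn [ 0.944 -0.008 -0.021]  after turn [ 0.944 -0.009 -0.019]
```

Emit:
step_arm:
  commands:
    - [0.1,-0.01,-0.02,0,0,0]
    - [0.15,0,0,0,0,0]
    - [0.15,0,0,0,0,0]
    - [0.15,0,0,0,0,0]
    - [0.1,0,0,0,0,0]
    - [0.1,0,0,0,0,0]
    - [0.1,0,0,0,0,0]
    - [0.06,0,0,0,0,0]
    - [0.03,0,0,0,0,0]
    - [0,0,0,0,0,0]
    - [0,0,0,0,0,0]
    - [0,0,0,0,0,0]
    - [0,0,0,0,0,0]

```text
clock: 14.57
eef_pos: [0.6364, -0.0001, 0.1213]
eef_rot: [[0.002, 0.176, -0.984], [0.0, -0.984, -0.176], [-1.0, 0.0, -0.002]]
force: [0.2, -0.3, -0.8]
grip_width: 0.0856
```

```bash
python3 go.py 0.635 -0.002 0.118 -80
```

```text
t 14.57 pos [ 6.364e-01 -1.000e-04  1.213e-01] psi -79.89 tilt [ 0.0002 -0.002 ] q [-0.02  0.5   1.57  0.    1.07  1.38] w 0.0856 F [ 0.2 -0.3 -0.8]
turn units [ 0.003 -0.002 -0.   ]  shift before turn [0.022 0.011 0.011]  after turn [0.022 0.011 0.011]
```

Emit:
step_arm:
  commands:
    - [0,0.01,0,0,0,0]
    - [0,0,0,0,0,0]
    - [0,0,0,0,0,0]
    - [0,0,0,0,0,0]
    - [0,0,0,0,0,0]
    - [0,0,0,0,0,0]
    - [0,0,0,0,0,0]
    - [0,0,0,0,0,0]
    - [0,0,0,0,0,0]
    - [0,0,0,0,0,0]
    - [0,0,0,0,0,0]
  claw: -1
  squeeze: 40

```text
clock: 15.48
eef_pos: [0.6364, -0.0016, 0.1208]
eef_rot: [[0.001, 0.176, -0.984], [0.0, -0.984, -0.176], [-1.0, 0.0, -0.001]]
force: [-0.4, 2.1, 6.3]
grip_width: 0.0492
```

```bash
python3 go.py 0.443 0.1527 0.25 -60
```

```text
t 15.48 pos [ 0.6364 -0.0016  0.1208] psi -79.89 tilt [ 0.     -0.0009] q [-0.02  0.5   1.57  0.    1.07  1.37] w 0.0492 F [-0.4  2.1  6.3]
turn units [-0.442 -0.001 -0.   ]  shift before turn [-0.862 -1.239  1.088]  after turn [-0.861 -1.535  0.602]
```

Emit:
step_arm:
  commands:
    - [-0.02,0,0,0,0,0]
    - [-0.05,0,0,0,0,0]
    - [-0.1,0,0,0,0,0]
    - [-0.15,0,0,0,0,0]
    - [-0.15,0,0,0,0,0]
    - [-0.15,0,0,0,0,0]
    - [-0.1,0,0,0,0,0]
    - [-0.05,0,0,0,0,0]
    - [0,0,0,0,0,0]
    - [0,0,0,0,0,0]

```text
clock: 16.32
eef_pos: [0.6357, -0.0017, 0.2351]
eef_rot: [[-0.001, 0.176, -0.984], [-0.0, -0.984, -0.176], [-1.0, -0.0, 0.001]]
force: [-0.4, 0.3, -2.4]
grip_width: 0.0487
```

```bash
python3 go.py 0.443 0.1527 0.25 -60
```

```text
t 16.32 pos [ 0.6357 -0.0017  0.2351] psi -79.89 tilt [-0.0002  0.0012] q [-0.02  0.41  1.41 -0.    1.32  1.37] w 0.0487 F [-0.4  0.3 -2.4]
turn units [-0.442  0.001  0.001]  shift before turn [-0.098 -1.239  1.084]  after turn [-0.099 -1.534  0.598]
```

Emit:
step_arm:
  commands:
    - [0,-0.124,0.108,0,0,0]
    - [0,-0.124,0.108,0,0,0]
    - [0,-0.124,0.108,0,0,0]
    - [0,-0.124,0.108,0,0,0]
    - [0,-0.124,0.108,0,0,0]
    - [0,-0.124,0.108,0,0,0]
    - [0,-0.124,0.108,0,0,0]
    - [0,-0.124,0.108,0,0,0]
    - [0,-0.124,0.108,0,0,0]
    - [0,-0.124,0.108,0,0,0]
    - [0,0,0,0,0,0]
    - [0,0,0,0,0,0]
    - [0.15,0,0,0,0,0]
    - [0.15,0,0,0,0,0]
    - [0.15,0,0,0,0,0]
    - [0.15,0,0,0,0,0]
    - [0.15,0,0,0,0,0]
    - [0.15,0,0,0,0,0]
    - [0.1,0,0,0,0,0]
    - [0.1,0,0,0,0,0]

```text
clock: 17.98
eef_pos: [0.4441, 0.152, 0.0688]
eef_rot: [[-0.002, 0.175, -0.985], [-0.001, -0.985, -0.175], [-1.0, 0.001, 0.002]]
force: [0.1, -0.2, -1.0]
grip_width: 0.0489
```

Emit:
step_arm:
  commands:
    - [0.1,0,0,0,0,0]
    - [0.05,0,0,0,0,0]
    - [0,0,0,0,0,0]
    - [0,0,0,0,0,0]
    - [0,0,0,0,0,0]

```text
clock: 18.4
eef_pos: [0.4448, 0.153, 0.0488]
eef_rot: [[0.001, 0.175, -0.985], [0.0, -0.985, -0.175], [-1.0, -0.0, -0.001]]
force: [0.7, 0.4, -1.3]
grip_width: 0.0488
```

```bash
python3 go.py 0.443 0.1527 0.0238; python3 - <<'E'
from plant import arm
from h import *
import pickle
o=[]
for n in('top','side'):
    d=arm.get_image(n);P=proj(d,[0.443,0.153,0.03])[0].astype(int)
    o.append(cv2.resize(d['img'][P[1]-50:P[1]+50,P[0]-50:P[0]+50],None,fx=4,fy=4,interpolation=cv2.INTER_CUBIC))
cv2.imwrite('pics/g6.png',np.hstack(o))
E
```

```text
t 18.4 pos [0.4448 0.153  0.0488] psi -79.9 tilt [-0.0002 -0.0013] q [0.31 0.36 2.05 0.   0.73 1.7 ] w 0.0488 F [ 0.7  0.4 -1.3]
turn units [-0.    -0.002  0.   ]  shift before turn [ 0.167 -0.     0.012]  after turn [ 0.167 -0.     0.012]
```

View pics/g6.png

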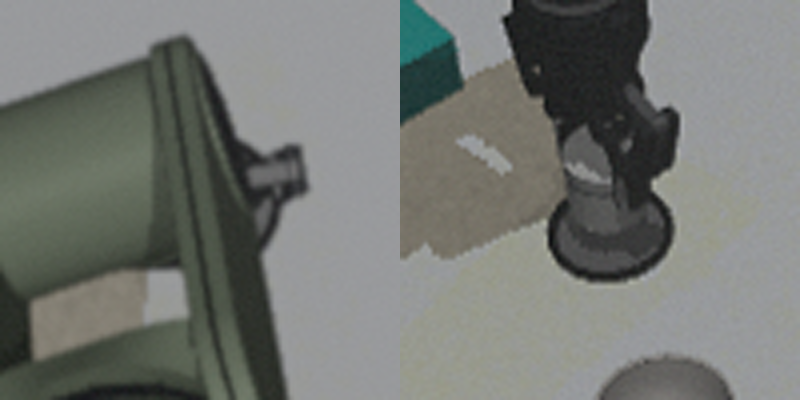

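The tin is upright above the round tray, whose centre is at about (610,230) in the side crop. Lowering it.

Emit:
step_arm:
  commands:
    - [0.05,0,0.01,0,0,0]
    - [0.05,0,0,0,0,0]
    - [0.03,0,0,0,0,0]
    - [0.02,0,0,0,0,0]
    - [0.01,0,0,0,0,0]
    - [0.005,0,0,0,0,0]
    - [0,0,0,0,0,0]
    - [0,0,0,0,0,0]

```text
clock: 19.17
eef_pos: [0.442, 0.1527, 0.0238]
eef_rot: [[-0.001, 0.176, -0.984], [-0.0, -0.984, -0.176], [-1.0, 0.0, 0.001]]
force: [-2.8, -1.0, 4.5]
grip_width: 0.049
```

```bash
python3 go.py 0.443 0.1527 0.0238
```

```text
t 19.17 pos [0.442  0.1527 0.0238] psi -79.89 tilt [0.     0.0009] q [0.31 0.4  2.08 0.   0.67 1.7 ] w 0.049 F [-2.8 -1.   4.5]
turn units [-0.     0.001 -0.   ]  shift before turn [ 0.     0.001 -0.006]  after turn [ 0.     0.001 -0.006]
```

Emit:
step_arm:
  commands:
    - [0,0,0,0,0,0]
    - [0,0,0,0,0,0]
    - [0,0,0,0,0,0]
    - [0,0,0,0,0,0]
    - [0,0,0,0,0,0]
    - [0,0,0,0,0,0]
    - [0,0,0,0,0,0]
    - [0,0,0,0,0,0]
    - [-0.05,0,0,0,0,0]
    - [-0.1,0,0,0,0,0]
    - [-0.2,0,0,0,0,0]
    - [-0.25,0,0,0,0,0]
    - [-0.25,0,0,0,0,0]
    - [-0.25,0,0,0,0,0]
    - [-0.2,0,0,0,0,0]
    - [-0.1,0,0,0,0,0]
    - [-0.05,0,0,0,0,0]
    - [0,0,0,0,0,0]
  claw: 1

```text
clock: 20.67
eef_pos: [0.4431, 0.1529, 0.2429]
eef_rot: [[0.004, 0.176, -0.984], [0.001, -0.984, -0.176], [-1.0, -0.001, -0.004]]
force: [0.8, -0.2, -0.4]
grip_width: 0.0851
```

```bash
python3 go.py 0.6378 -0.0015 0.25 -80; python3 - <<'E'
from plant import arm
from h import *
import pickle
o=[]
D={}
for n in('top','side'):
    d=D[n]=arm.get_image(n);P=proj(d,[0.443,0.153,0.03])[0].astype(int)
    o.append(cv2.resize(d['img'][P[1]-50:P[1]+50,P[0]-50:P[0]+50],None,fx=4,fy=4,interpolation=cv2.INTER_CUBIC))
cv2.imwrite('pics/g7.png',np.hstack(o))
pickle.dump(D,open('d3.pkl','wb'))
cv2.imwrite('pics/pile4.png',np.hstack([cv2.resize(D['top']['img'][140:240,280:360],None,fx=5,fy=5,interpolation=cv2.INTER_CUBIC),cv2.resize(D['side']['img'][200:300,320:400],None,fx=5,fy=5,interpolation=cv2.INTER_CUBIC)]))
E
```

```text
t 20.67 pos [0.4431 0.1529 0.2429] psi -79.89 tilt [-0.0006 -0.0039] q [0.31 0.14 1.77 0.   1.22 1.7 ] w 0.0851 F [ 0.8 -0.2 -0.4]
turn units [ 0.002 -0.005  0.001]  shift before turn [-0.044  1.241 -1.097]  after turn [-0.047  1.239 -1.1  ]
```

View pics/g7.png

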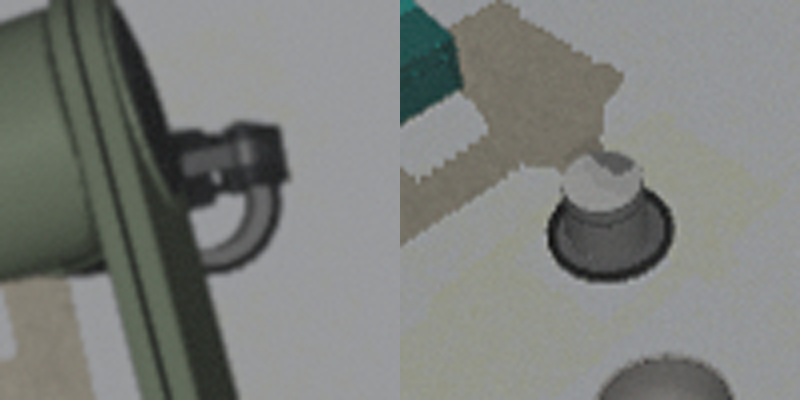

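View pics/pile4.png

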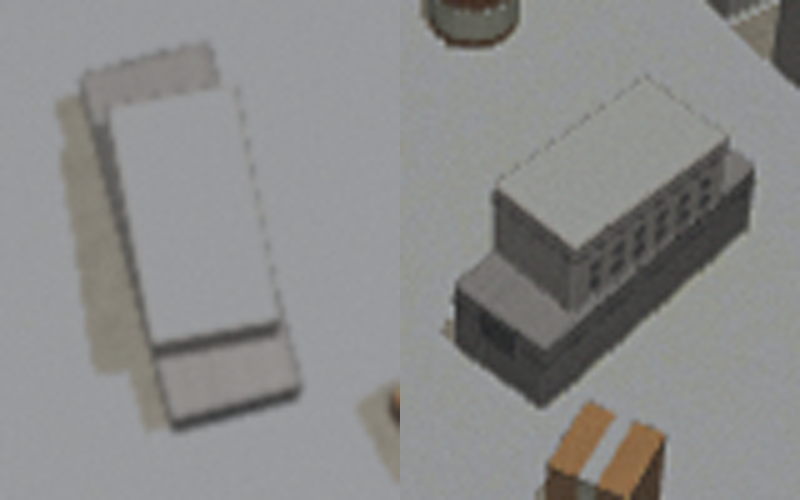

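```bash
python3 - <<'E'
from h import *
import pickle
D=pickle.load(open('d3.pkl','rb'));d=D['top']
g=cv2.GaussianBlur(cv2.cvtColor(d['img'],cv2.COLOR_BGR2GRAY),(3,3),0)
def q(d,c,z,off,s):
    p=plane(d,np.array(c)/s+off,z)*1000
    print(p.mean(0).round(1),[round(float(np.degrees(np.arctan2(*(p[(i+1)%4]-p[i])[::-1]))),1) for i in range(4)],np.linalg.norm(p-np.roll(p,1,0),axis=1).round(1))
q(d,[[109,108],[238,86],[280,322],[155,347]],.1,[280,140],5)
q(D['side'],[[495-400,187],[645-400,76],[728-400,137],[575-400,249]],.1,[320,200],5)
q(D['side'],[[455-400,287],[0,0],[755-400,170],[542-400,350]],.05,[320,200],5)
# tin top in side crop g7
s=D['side'];P=proj(s,[0.443,0.153,0.03])[0].astype(int)
c=np.array([[560-400,182],[642-400,182],[601-400,151],[601-400,213]])/4+P-50
print('tin',plane(s,c,.053).mean(0))
E
```

```text
[637.2  -2.4] [-81.4, -171.3, 100.2, 9.8] [103.7  55.2 102.1  53.3]
[639.9  -6.4] [10.7, -80.6, -170.6, 100.0] [ 52.6 103.1  55.  102.5]
[624.1  30.6] [64.6, -67.7, -167.3, 103.1] [ 55.7 196.9 213.6 156.6]
tin [0.44246112 0.14719688]
```

Emit:
step_arm:
  commands:
    - [0,0.124,-0.11,0,0,0]
    - [0,0.124,-0.11,0,0,0]
    - [0,0.124,-0.11,0,0,0]
    - [0,0.124,-0.11,0,0,0]
    - [0,0.124,-0.11,0,0,0]
    - [0,0.124,-0.11,0,0,0]
    - [0,0.124,-0.11,0,0,0]
    - [0,0.124,-0.11,0,0,0]
    - [0,0.124,-0.11,0,0,0]
    - [0,0.124,-0.11,0.01,0,0]
    - [0,0,0,0,0,0]
    - [0.1,0,0,0,0,0]
    - [0.1,0,0,0,0,0]
    - [0.1,0,0,0,0,0]
    - [0.1,0,0,0,0,0]
    - [0.1,0,0,0,0,0]
    - [0,0,0,0,0,0]
    - [0,0,0,0,0,0]
    - [0,0,0,0,0,0]

```text
clock: 22.35
eef_pos: [0.6375, -0.0011, 0.166]
eef_rot: [[-0.0, 0.168, -0.986], [0.0, -0.986, -0.168], [-1.0, -0.0, 0.0]]
force: [0.5, -0.6, 0.6]
grip_width: 0.0852
```

```bash
python3 go.py 0.6378 -0.002 0.069 -80.5
```

```text
t 22.35 pos [ 0.6375 -0.0011  0.166 ] psi -80.33 tilt [-0.0003  0.0004] q [-0.02  0.46  1.51  0.    1.17  1.38] w 0.0852 F [ 0.5 -0.6  0.6]
turn units [0.004 0.    0.   ]  shift before turn [ 0.647  0.006 -0.001]  after turn [ 0.647  0.006 -0.001]
```

Emit:
step_arm:
  commands:
    - [0.1,0.006,0,0.004,0,0]
    - [0.1,0,0,0,0,0]
    - [0.1,0,0,0,0,0]
    - [0.1,0,0,0,0,0]
    - [0.1,0,0,0,0,0]
    - [0.07,0,0,0,0,0]
    - [0.05,0,0,0,0,0]
    - [0.02,0,0,0,0,0]
    - [0,0,0,0,0,0]
    - [0,0,0,0,0,0]
    - [0,0,0,0,0,0]

```text
clock: 23.27
eef_pos: [0.6384, -0.0023, 0.071]
eef_rot: [[0.002, 0.165, -0.986], [0.0, -0.986, -0.165], [-1.0, 0.0, -0.002]]
force: [-0.2, 0.3, -0.3]
grip_width: 0.0855
```

```bash
python3 go.py 0.6378 -0.002 0.069 -80.5; python3 - <<'E'
from plant import arm
from h import *
d=arm.get_image('side');cv2.imwrite('pics/g8.png',cv2.resize(d['img'][180:300,300:420],None,fx=4,fy=4,interpolation=cv2.INTER_CUBIC))
E
```

```text
t 23.27 pos [ 0.6384 -0.0023  0.071 ] psi -80.51 tilt [ 0.0002 -0.0018] q [-0.02  0.55  1.62  0.    0.97  1.38] w 0.0855 F [-0.2  0.3 -0.3]
turn units [-0.    -0.002 -0.   ]  shift before turn [ 0.013 -0.002  0.003]  after turn [ 0.013 -0.002  0.003]
```

View pics/g8.png

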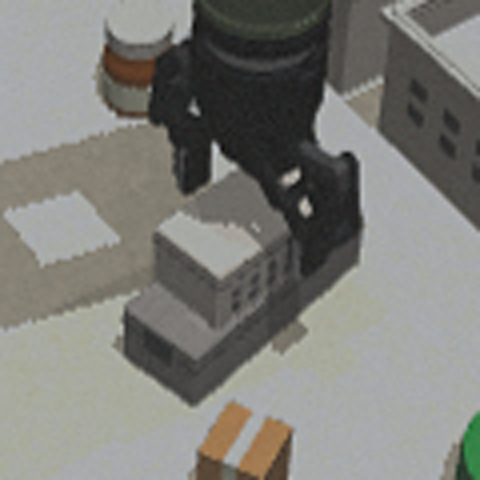

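Emit:
step_arm:
  commands:
    - [0,0,0,0,0,0]
    - [0,0,0,0,0,0]
    - [0,0,0,0,0,0]
    - [0,0,0,0,0,0]
    - [0,0,0,0,0,0]
    - [0,0,0,0,0,0]
    - [0,0,0,0,0,0]
    - [0,0,0,0,0,0]
    - [0,0,0,0,0,0]
    - [0,0,0,0,0,0]
  claw: -1
  squeeze: 60

```text
clock: 24.15
eef_pos: [0.6382, -0.0021, 0.0708]
eef_rot: [[0.001, 0.165, -0.986], [0.0, -0.986, -0.165], [-1.0, -0.0, -0.001]]
force: [-0.9, 0.9, 5.7]
grip_width: 0.0551
```

```bash
python3 go.py
```

```text
t 24.15 pos [ 0.6382 -0.0021  0.0708] psi -80.52 tilt [-0.0001 -0.0014] q [-0.02  0.55  1.62  0.    0.97  1.38] w 0.0551 F [-0.9  0.9  5.7]
```

Emit:
step_arm:
  commands:
    - [-0.02,0,0,0,0,0]
    - [-0.05,0,0,0,0,0]
    - [-0.1,0,0,0,0,0]
    - [-0.15,0,0,0,0,0]
    - [-0.15,0,0,0,0,0]
    - [-0.15,0,0,0,0,0]
    - [-0.15,0,0,0,0,0]
    - [-0.1,0,0,0,0,0]
    - [-0.05,0,0,0,0,0]
    - [0,0,0,0,0,0]
    - [0,0,0,0,0,0]
    - [0,0,0,0,0,0]

```text
clock: 25.15
eef_pos: [0.6368, -0.0023, 0.2063]
eef_rot: [[-0.003, 0.165, -0.986], [0.0, -0.986, -0.165], [-1.0, -0.001, 0.003]]
force: [-0.4, -0.4, -2.1]
grip_width: 0.055
```

```bash
python3 go.py 0.4225 -0.1787 0.2 -100.1; python3 - <<'E'
from plant import arm
from h import *
d=arm.get_image('side');cv2.imwrite('pics/g9.png',cv2.resize(d['img'][120:300,300:440],None,fx=3.3,fy=3.3,interpolation=cv2.INTER_CUBIC))
E
```

```text
t 25.15 pos [ 0.6368 -0.0023  0.2063] psi -80.52 tilt [-0.0006  0.0032] q [-0.02  0.43  1.45  0.    1.26  1.38] w 0.055 F [-0.4 -0.4 -2.1]
turn units [0.435 0.004 0.   ]  shift before turn [0.047 0.925 1.603]  after turn [0.042 1.408 1.2  ]
```

View pics/g9.png

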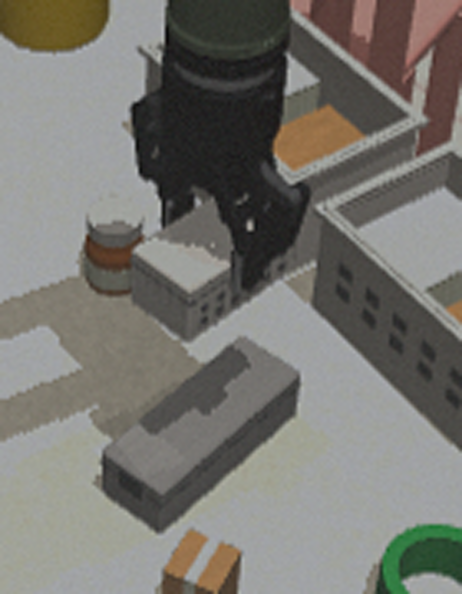

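Emit:
step_arm:
  commands:
    - [0,0,0,0.08,0,0]
    - [0,0,0,0.14,0,0]
    - [0,0,0,0.14,0,0]
    - [0,0,0,0.075,0,0]
    - [0,0.07,0.06,0,0,0]
    - [0,0.14,0.12,0,0,0]
    - [0,0.14,0.12,0,0,0]
    - [0,0.14,0.12,0,0,0]
    - [0,0.14,0.12,0,0,0]
    - [0,0.14,0.12,0,0,0]
    - [0,0.14,0.12,0,0,0]
    - [0,0.14,0.12,0,0,0]
    - [0,0.14,0.12,0,0,0]
    - [0,0.14,0.12,0,0,0]
    - [0,0.08,0.06,0,0,0]
    - [0,0,0,0,0,0]
    - [0,0,0,0,0,0]
    - [0,0,0,0,0,0]

```text
clock: 26.7
eef_pos: [0.4239, -0.1786, 0.2077]
eef_rot: [[-0.0, -0.175, -0.985], [0.001, -0.985, 0.175], [-1.0, -0.001, 0.0]]
force: [-0.7, 0.2, -1.7]
grip_width: 0.0546
```

```bash
python3 go.py 0.4225 -0.1787 0.05 -100.1
```

```text
t 26.7 pos [ 0.4239 -0.1786  0.2077] psi -100.1 tilt [-0.0007  0.0002] q [-0.42  0.16  1.85  0.    1.14  1.32] w 0.0546 F [-0.7  0.2 -1.7]
turn units [0.    0.    0.001]  shift before turn [1.051 0.003 0.009]  after turn [1.051 0.002 0.009]
```

Emit:
step_arm:
  commands:
    - [0.1,0,0.009,0,0,0]
    - [0.15,0,0,0,0,0]
    - [0.15,0,0,0,0,0]
    - [0.15,0,0,0,0,0]
    - [0.15,0,0,0,0,0]
    - [0.15,0,0,0,0,0]
    - [0.1,0,0,0,0,0]
    - [0.05,0,0,0,0,0]
    - [0.05,0,0,0,0,0]
    - [0,0,0,0,0,0]
    - [0,0,0,0,0,0]
    - [0,0,0,0,0,0]

```text
clock: 27.7
eef_pos: [0.423, -0.1789, 0.0513]
eef_rot: [[0.002, -0.175, -0.985], [-0.001, -0.985, 0.175], [-1.0, 0.0, -0.002]]
force: [-0.2, 0.3, -2.0]
grip_width: 0.0552
```

```bash
python3 go.py 0.4225 -0.1787 0.0238 -100.1;  python3 - <<'E'
from plant import arm
from h import *
o=[]
for n in('top','side'):
    d=arm.get_image(n);P=proj(d,[0.4225,-0.179,0.03])[0].astype(int)
    o.append(cv2.resize(d['img'][P[1]-60:P[1]+60,P[0]-60:P[0]+60],None,fx=3.3,fy=3.3,interpolation=cv2.INTER_CUBIC))
cv2.imwrite('pics/g10.png',np.hstack(o))
E
```

```text
t 27.7 pos [ 0.423  -0.1789  0.0513] psi -100.08 tilt [ 0.0003 -0.0019] q [-0.43  0.34  2.07  0.    0.73  1.32] w 0.0552 F [-0.2  0.3 -2. ]
turn units [ 0.001 -0.002 -0.   ]  shift before turn [ 0.183 -0.001  0.004]  after turn [ 0.183 -0.001  0.004]
```

View pics/g10.png

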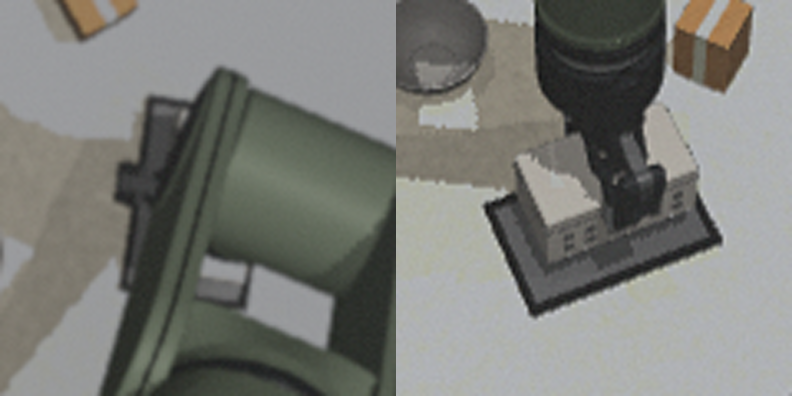

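The tub is parallel to the tray and above its inside, with its near corner at about (550,262) in the side crop. Lowering it.

Emit:
step_arm:
  commands:
    - [0.05,0,0.004,0,0,0]
    - [0.05,0,0,0,0,0]
    - [0.03,0,0,0,0,0]
    - [0.02,0,0,0,0,0]
    - [0.02,0,0,0,0,0]
    - [0.01,0,0,0,0,0]
    - [0,0,0,0,0,0]
    - [0,0,0,0,0,0]

```text
clock: 28.47
eef_pos: [0.4212, -0.1785, 0.0238]
eef_rot: [[-0.001, -0.175, -0.985], [0.0, -0.985, 0.175], [-1.0, -0.0, 0.001]]
force: [-2.4, 1.1, 3.7]
grip_width: 0.055
```

```bash
python3 go.py 0.4225 -0.1787 0.0238 -100.1
```

```text
t 28.47 pos [ 0.4212 -0.1785  0.0238] psi -100.09 tilt [-0.0002  0.0006] q [-0.43  0.39  2.1   0.    0.66  1.32] w 0.055 F [-2.4  1.1  3.7]
turn units [0.    0.001 0.   ]  shift before turn [-0.    -0.    -0.009]  after turn [-0.    -0.    -0.009]
```

Emit:
step_arm:
  commands:
    - [0,0,0,0,0,0]
    - [0,0,0,0,0,0]
    - [0,0,0,0,0,0]
    - [0,0,0,0,0,0]
    - [0,0,0,0,0,0]
    - [0,0,0,0,0,0]
    - [0,0,0,0,0,0]
    - [0,0,0,0,0,0]
    - [-0.05,0,0,0,0,0]
    - [-0.1,0,0,0,0,0]
    - [-0.2,0,0,0,0,0]
    - [-0.25,0,0,0,0,0]
    - [-0.25,0,0,0,0,0]
    - [-0.2,0,0,0,0,0]
    - [-0.1,0,0,0,0,0]
    - [-0.05,0,0,0,0,0]
    - [0,0,0,0,0,0]
  claw: 1

```text
clock: 29.88
eef_pos: [0.4222, -0.1789, 0.2054]
eef_rot: [[0.004, -0.175, -0.985], [-0.001, -0.985, 0.175], [-1.0, 0.001, -0.004]]
force: [0.7, 0.1, 0.2]
grip_width: 0.0853
```

```bash
python3 - <<'E'
from plant import arm
from h import *
import pickle
o=[];D={}
for n in('top','side'):
    d=D[n]=arm.get_image(n);P=proj(d,[0.4225,-0.179,0.03])[0].astype(int)
    o.append(cv2.resize(d['img'][P[1]-60:P[1]+60,P[0]-60:P[0]+60],None,fx=3.3,fy=3.3,interpolation=cv2.INTER_CUBIC))
cv2.imwrite('pics/g11.png',np.hstack(o))
d=D['top']
cv2.imwrite('pics/pile5.png',np.hstack([cv2.resize(D['top']['img'][140:240,280:360],None,fx=5,fy=5,interpolation=cv2.INTER_CUBIC),cv2.resize(D['side']['img'][200:300,320:400],None,fx=5,fy=5,interpolation=cv2.INTER_CUBIC)]))
pickle.dump(D,open('d4.pkl','wb'))
E
```

```text
(no output)
```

View pics/g11.png

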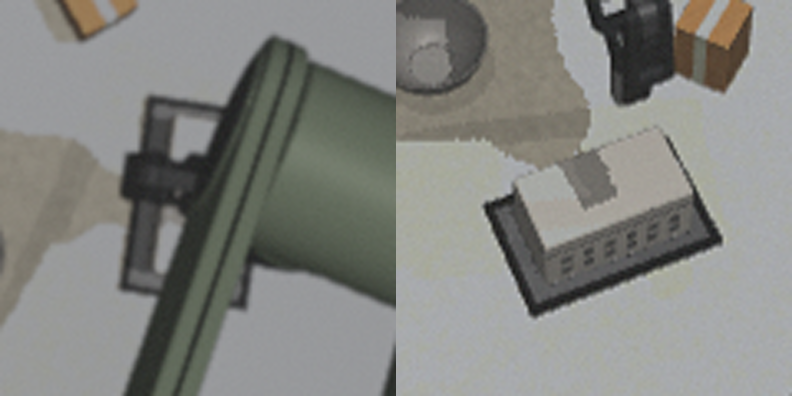

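View pics/pile5.png

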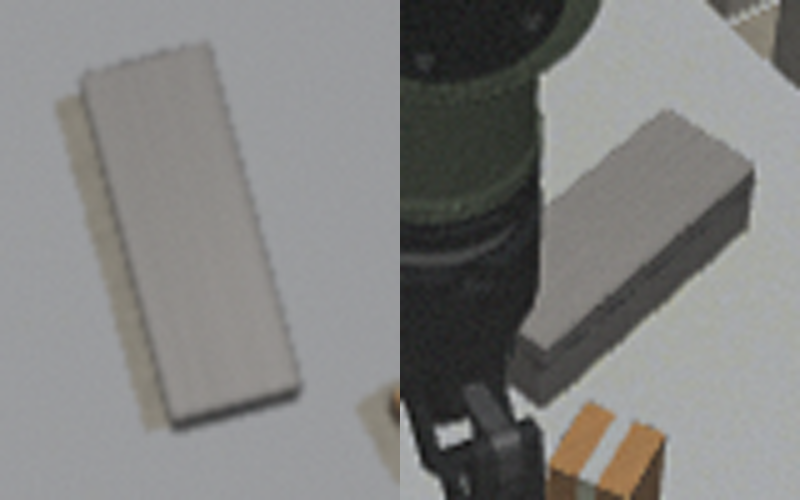

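The tub is flat in its tray, and the case is bare at top-crop corners (80,77), (212,43), (299,385) and (172,420).

```bash
python3 - <<'E'
from h import *
import pickle
D=pickle.load(open('d4.pkl','rb'));d=D['top']
p=plane(d,np.array([[80,77],[212,43],[299,385],[172,420]])/5+[280,140],.05)*1000
print(p.mean(0).round(1),[round(float(np.degrees(np.arctan2(*(p[(i+1)%4]-p[i])[::-1]))),1) for i in range(4)],np.linalg.norm(p-np.roll(p,1,0),axis=1).round(1))
s=D['side'];P=proj(s,[0.4225,-0.179,0.03])[0].astype(int)
c=(np.array([[515,182],[660,127],[697,195],[548,252]])-[396,0])/3.3+P-60
print('tub side',plane(s,c,.053).mean(0))
E
python3 go.py 0.640 0.000 0.2 -76
```

```text
[6.405e+02 6.000e-01] [-76.6, -167.1, 104.3, 13.9] [157.5  60.  156.6  57.3]
tub side [ 0.42440736 -0.18617628]
t 29.98 pos [ 0.4208 -0.1783  0.2027] psi -100.09 tilt [-0.0005  0.0017] q [-0.43  0.16  1.86  0.    1.12  1.32] w 0.0853 F [-0.4  0.6 -0.4]
turn units [-0.535  0.002  0.001]  shift before turn [ 0.017 -1.426 -1.23 ]  after turn [ 0.018 -0.8   -1.705]
```

Emit:
step_arm:
  commands:
    - [0,0,0,-0.132,0,0]
    - [0,0,0,-0.132,0,0]
    - [0,0,0,-0.132,0,0]
    - [0,0,0,-0.133,0,0]
    - [0,-0.081,-0.17,0,0,0]
    - [0,-0.081,-0.17,0,0,0]
    - [0,-0.081,-0.17,0,0,0]
    - [0,-0.081,-0.17,0,0,0]
    - [0,-0.081,-0.17,0,0,0]
    - [0,-0.081,-0.17,0,0,0]
    - [0,-0.081,-0.17,0,0,0]
    - [0,-0.081,-0.17,0,0,0]
    - [0,-0.081,-0.17,0,0,0]
    - [0,-0.081,-0.17,0,0,0]
    - [0,0,0,0,0,0]
    - [0.15,0,0,0,0,0]
    - [0.15,0,0,0,0,0]
    - [0.15,0,0,0,0,0]
    - [0,0,0,0,0,0]
    - [0,0,0,0,0,0]

```text
clock: 31.65
eef_pos: [0.6387, -0.0004, 0.1335]
eef_rot: [[-0.006, 0.237, -0.972], [0.0, -0.972, -0.237], [-1.0, -0.002, 0.006]]
force: [-0.3, 0.6, 0.0]
grip_width: 0.0852
```

```bash
python3 go.py 0.640 0.000 0.019 -76.3
```

```text
t 31.65 pos [ 6.387e-01 -4.000e-04  1.335e-01] psi -76.3 tilt [-0.0015  0.0058] q [-0.02  0.49  1.55 -0.    1.11  1.31] w 0.0852 F [-0.3  0.6  0. ]
turn units [0.    0.007 0.002]  shift before turn [ 0.764  0.001 -0.013]  after turn [ 0.764 -0.    -0.009]
```

Emit:
step_arm:
  commands:
    - [0.1,0,-0.005,0,0,0]
    - [0.12,0,0,0,0,0]
    - [0.12,0,0,0,0,0]
    - [0.12,0,0,0,0,0]
    - [0.1,0,0,0,0,0]
    - [0.1,0,0,0,0,0]
    - [0.07,0,0,0,0,0]
    - [0.03,0,0,0,0,0]
    - [0,0,0,0,0,0]
    - [0,0,0,0,0,0]
    - [0,0,0,0,0,0]

```text
clock: 32.57
eef_pos: [0.642, -0.0, 0.0232]
eef_rot: [[0.002, 0.237, -0.971], [0.0, -0.971, -0.237], [-1.0, 0.0, -0.002]]
force: [-0.4, -0.1, -0.1]
grip_width: 0.0854
```

```bash
python3 go.py 0.640 0.000 0.019 -76.3
```

```text
t 32.57 pos [ 0.642  -0.      0.0232] psi -76.29 tilt [ 0.0005 -0.0021] q [-0.02  0.6   1.66  0.    0.88  1.31] w 0.0854 F [-0.4 -0.1 -0.1]
turn units [ 0.    -0.003 -0.001]  shift before turn [ 0.028 -0.003  0.013]  after turn [ 0.028 -0.003  0.013]
```

Emit:
step_arm:
  commands:
    - [0,0,0,0,0,0]
    - [0,0,0,0,0,0]
    - [0,0,0,0,0,0]
    - [0,0,0,0,0,0]
    - [0,0,0,0,0,0]
    - [0,0,0,0,0,0]
    - [0,0,0,0,0,0]
    - [0,0,0,0,0,0]
    - [0,0,0,0,0,0]
    - [0,0,0,0,0,0]
  claw: -1
  squeeze: 90

```text
clock: 33.4
eef_pos: [0.642, 0.0004, 0.0236]
eef_rot: [[0.002, 0.237, -0.972], [0.001, -0.972, -0.237], [-1.0, -0.0, -0.003]]
force: [-0.0, 1.6, 6.1]
grip_width: 0.0582
```

```bash
python3 go.py 0.640 0.000 0.019 -76.3; python3 - <<'E'
from plant import arm
from h import *
d=arm.get_image('side');cv2.imwrite('pics/g12.png',cv2.resize(d['img'][180:320,300:440],None,fx=4,fy=4,interpolation=cv2.INTER_CUBIC))
E
```

```text
t 33.4 pos [6.42e-01 4.00e-04 2.36e-02] psi -76.3 tilt [-0.     -0.0026] q [-0.02  0.6   1.66  0.    0.88  1.31] w 0.0582 F [-0.   1.6  6.1]
turn units [-0.    -0.003  0.   ]  shift before turn [ 0.03  -0.001  0.014]  after turn [ 0.031 -0.001  0.014]
```

View pics/g12.png

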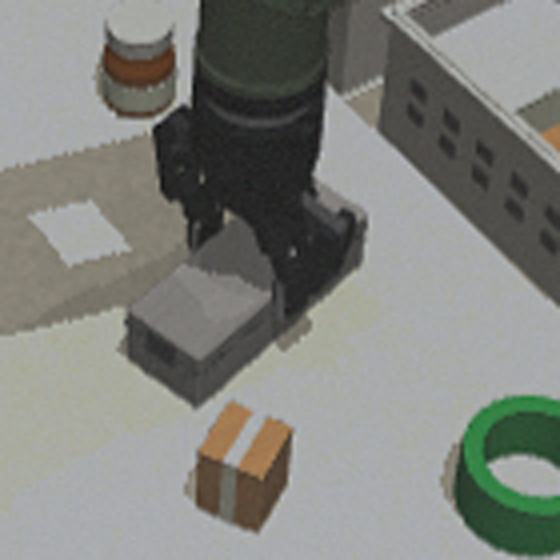

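Emit:
step_arm:
  commands:
    - [-0.02,0,0,0,0,0]
    - [-0.05,0,0,0,0,0]
    - [-0.1,0,0,0,0,0]
    - [-0.15,0,0,0,0,0]
    - [-0.15,0,0,0,0,0]
    - [-0.15,0,0,0,0,0]
    - [-0.15,0,0,0,0,0]
    - [-0.15,0,0,0,0,0]
    - [-0.1,0,0,0,0,0]
    - [-0.05,0,0,0,0,0]
    - [0,0,0,0,0,0]
    - [0,0,0,0,0,0]
    - [0,0,0,0,0,0]

```text
clock: 34.53
eef_pos: [0.6401, 0.0, 0.1807]
eef_rot: [[-0.004, 0.237, -0.971], [0.0, -0.971, -0.237], [-1.0, -0.001, 0.003]]
force: [0.3, 0.2, -4.3]
grip_width: 0.058
```

```bash
python3 go.py 0.552 -0.3705 0.18 -79.1; python3 - <<'E'
from plant import arm
from h import *
d=arm.get_image('side');cv2.imwrite('pics/g13.png',cv2.resize(d['img'][120:320,280:460],None,fx=3,fy=3,interpolation=cv2.INTER_CUBIC))
E
```

```text
t 34.53 pos [0.6401 0.     0.1807] psi -76.29 tilt [-0.0009  0.0034] q [-0.02  0.46  1.48  0.    1.21  1.31] w 0.058 F [ 0.3  0.2 -4.3]
turn units [0.063 0.004 0.001]  shift before turn [0.007 2.261 1.156]  after turn [0.005 2.315 1.044]
```

View pics/g13.png

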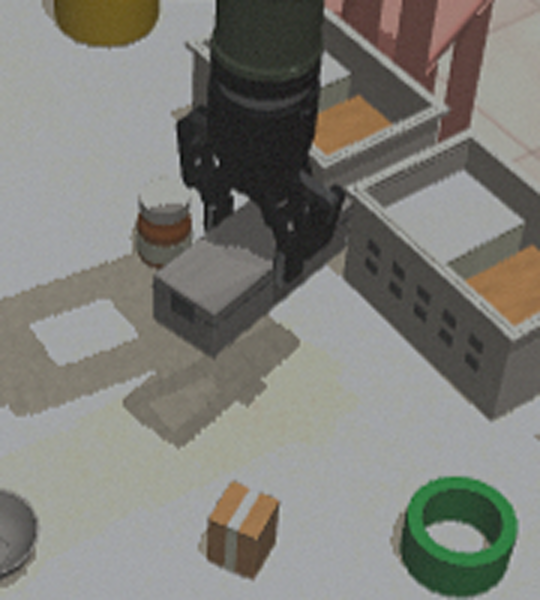

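The case is held level. Moving over the long tray.

Emit:
step_arm:
  commands:
    - [0,0,0,0.063,0,0]
    - [0,0.08,0.035,0,0,0]
    - [0,0.16,0.072,0,0,0]
    - [0,0.16,0.072,0,0,0]
    - [0,0.16,0.072,0,0,0]
    - [0,0.16,0.072,0,0,0]
    - [0,0.16,0.072,0,0,0]
    - [0,0.16,0.072,0,0,0]
    - [0,0.16,0.072,0,0,0]
    - [0,0.16,0.072,0,0,0]
    - [0,0.16,0.072,0,0,0]
    - [0,0.16,0.072,0,0,0]
    - [0,0.16,0.072,0,0,0]
    - [0,0.16,0.072,0,0,0]
    - [0,0.16,0.072,0,0,0]
    - [0,0.1,0.045,0,0,0]
    - [0,0.055,0.028,0,0,0]
    - [0,0,0,0,0,0]
    - [0,0,0,0,0,0]
    - [0,0,0,0,0,0]

```text
clock: 36.25
eef_pos: [0.5532, -0.3692, 0.1824]
eef_rot: [[-0.0, 0.19, -0.982], [0.001, -0.982, -0.19], [-1.0, -0.001, -0.0]]
force: [0.3, 0.3, -3.5]
grip_width: 0.058
```

```bash
python3 go.py 0.552 -0.3705 0.05 -79.1
```

```text
t 36.25 pos [ 0.5532 -0.3692  0.1824] psi -79.06 tilt [-0.0012 -0.    ] q [-0.61  0.49  1.41  0.    1.24  0.77] w 0.058 F [ 0.3  0.3 -3.5]
turn units [ 0.001 -0.     0.002]  shift before turn [0.883 0.008 0.009]  after turn [0.883 0.007 0.009]
```

Emit:
step_arm:
  commands:
    - [0.08,0.007,0.005,0,0,0]
    - [0.12,0,0,0,0,0]
    - [0.12,0,0,0,0,0]
    - [0.12,0,0,0,0,0]
    - [0.12,0,0,0,0,0]
    - [0.12,0,0,0,0,0]
    - [0.1,0,0,0,0,0]
    - [0.07,0,0,0,0,0]
    - [0.03,0,0,0,0,0]
    - [0,0,0,0,0,0]
    - [0,0,0,0,0,0]
    - [0,0,0,0,0,0]
    - [0,0,0,0,0,0]

```text
clock: 37.33
eef_pos: [0.5531, -0.3721, 0.0518]
eef_rot: [[0.002, 0.189, -0.982], [-0.001, -0.982, -0.189], [-1.0, 0.002, -0.002]]
force: [-0.6, -0.4, -4.7]
grip_width: 0.0582
```

```bash
python3 go.py 0.552 -0.3705 0.0266 -79.1;  python3 - <<'E'
from plant import arm
from h import *
o=[]
for n in('top','side'):
    d=arm.get_image(n);P=proj(d,[0.55,-0.37,0.03])[0].astype(int)
    o.append(cv2.resize(d['img'][P[1]-60:P[1]+60,P[0]-60:P[0]+60],None,fx=3.3,fy=3.3,interpolation=cv2.INTER_CUBIC))
cv2.imwrite('pics/g14.png',np.hstack(o))
E
```

```text
t 37.33 pos [ 0.5531 -0.3721  0.0518] psi -79.12 tilt [ 0.0015 -0.0016] q [-0.61  0.6   1.57  0.    0.97  0.77] w 0.0582 F [-0.6 -0.4 -4.7]
turn units [-0.    -0.002 -0.002]  shift before turn [ 0.168 -0.012  0.005]  after turn [ 0.168 -0.012  0.005]
```

View pics/g14.png

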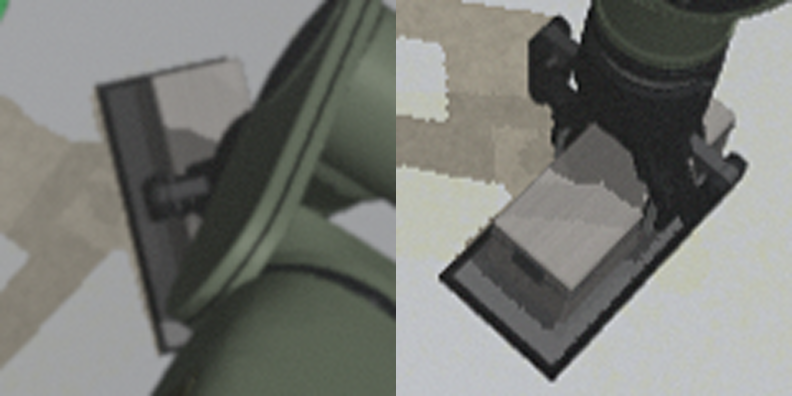

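Emit:
step_arm:
  commands:
    - [0.04,-0.004,0,0,0,0]
    - [0.04,0,0,0,0,0]
    - [0.03,0,0,0,0,0]
    - [0.02,0,0,0,0,0]
    - [0.015,0,0,0,0,0]
    - [0.01,0,0,0,0,0]
    - [0,0,0,0,0,0]
    - [0,0,0,0,0,0]

```text
clock: 38.1
eef_pos: [0.5524, -0.3712, 0.0273]
eef_rot: [[0.0, 0.189, -0.982], [-0.0, -0.982, -0.189], [-1.0, 0.0, -0.0]]
force: [0.5, -0.2, -3.9]
grip_width: 0.0584
```

```bash
python3 go.py 0.552 -0.3705 0.0266 -79.1;  python3 - <<'E'
from plant import arm
from h import *
d=arm.get_image('side');P=proj(d,[0.55,-0.37,0.03])[0].astype(int)
cv2.imwrite('pics/g15.png',cv2.resize(d['img'][P[1]-60:P[1]+60,P[0]-60:P[0]+60],None,fx=4,fy=4,interpolation=cv2.INTER_CUBIC))
E
```

```text
t 38.1 pos [ 0.5524 -0.3712  0.0273] psi -79.12 tilt [ 0.0001 -0.0002] q [-0.61  0.63  1.59  0.    0.92  0.77] w 0.0584 F [ 0.5 -0.2 -3.9]
turn units [-0. -0. -0.]  shift before turn [ 0.005 -0.005  0.002]  after turn [ 0.005 -0.005  0.002]
```

View pics/g15.png

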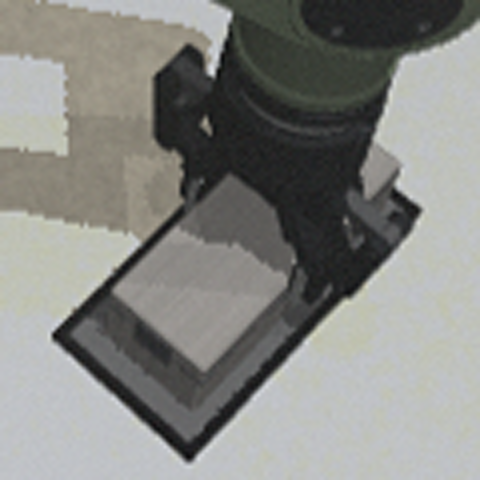

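Emit:
step_arm:
  commands:
    - [0.005,0,0,0,0,0]
    - [0.003,0,0,0,0,0]
    - [0,0,0,0,0,0]
    - [0,0,0,0,0,0]

```text
clock: 38.48
eef_pos: [0.5525, -0.3713, 0.0266]
eef_rot: [[0.001, 0.189, -0.982], [-0.0, -0.982, -0.189], [-1.0, 0.0, -0.001]]
force: [-0.4, -0.3, -0.9]
grip_width: 0.0585
```

```bash
python3 go.py
```

```text
t 38.48 pos [ 0.5525 -0.3713  0.0266] psi -79.12 tilt [ 0.0005 -0.0006] q [-0.61  0.63  1.59  0.    0.92  0.77] w 0.0585 F [-0.4 -0.3 -0.9]
```

It's just touching (Fz has risen from -3.9 to -0.9 N). Two small steps more, then release.

Emit:
step_arm:
  commands:
    - [0.004,0,0,0,0,0]
    - [0,0,0,0,0,0]
    - [0,0,0,0,0,0]

```text
clock: 38.73
eef_pos: [0.5525, -0.3713, 0.0265]
eef_rot: [[0.001, 0.189, -0.982], [-0.0, -0.982, -0.189], [-1.0, 0.001, -0.001]]
force: [-1.4, 0.0, 5.8]
grip_width: 0.0582
```

Emit:
step_arm:
  commands:
    - [0,0,0,0,0,0]
    - [0,0,0,0,0,0]
    - [0,0,0,0,0,0]
    - [0,0,0,0,0,0]
    - [0,0,0,0,0,0]
    - [0,0,0,0,0,0]
    - [0,0,0,0,0,0]
    - [0,0,0,0,0,0]
    - [-0.05,0,0,0,0,0]
    - [-0.1,0,0,0,0,0]
    - [-0.2,0,0,0,0,0]
    - [-0.25,0,0,0,0,0]
    - [-0.25,0,0,0,0,0]
    - [-0.25,0,0,0,0,0]
    - [-0.2,0,0,0,0,0]
    - [-0.1,0,0,0,0,0]
    - [-0.05,0,0,0,0,0]
    - [0,0,0,0,0,0]
  claw: 1

```text
clock: 40.23
eef_pos: [0.5528, -0.3715, 0.2455]
eef_rot: [[0.004, 0.189, -0.982], [-0.002, -0.982, -0.189], [-1.0, 0.003, -0.003]]
force: [0.1, -0.2, -0.6]
grip_width: 0.0852
```

Emit:
step_arm:
  commands:
    - [0,-0.2,0,0,0,0]
    - [0,-0.2,0,0,0,0]
    - [0,-0.2,0,0,0,0]
    - [0,-0.2,0,0,0,0]
    - [0,-0.2,0,0,0,0]
    - [0,-0.2,0,0,0,0]
    - [0,-0.2,0,0,0,0]
    - [0,-0.2,0,0,0,0]
    - [0,-0.2,0,0,0,0]
    - [0,-0.2,0,0,0,0]
    - [0,0,0,0,0,0]
    - [0,0,0,0,0,0]
    - [0,0,0,0,0,0]

```text
clock: 41.32
eef_pos: [0.4953, -0.0767, 0.2419]
eef_rot: [[-0.002, 0.189, -0.982], [-0.0, -0.982, -0.189], [-1.0, -0.0, 0.002]]
force: [0.1, -0.1, -0.6]
grip_width: 0.0852
```

```bash
python3 go.py;  python3 - <<'E'
from plant import arm
from h import *
import pickle
D={n:arm.get_image(n) for n in('top','side')};pickle.dump(D,open('d5.pkl','wb'))
for n in D: cv2.imwrite(f'pics/end_{n}.png',D[n]['img'])
o=[]
for P in([.55,-.37,.05],[.4225,-.179,.05]):
    P=proj(D['top'],P)[0].astype(int);o.append(cv2.resize(D['top']['img'][P[1]-50:P[1]+50,P[0]-50:P[0]+50],None,fx=4,fy=4,interpolation=cv2.INTER_CUBIC));print(P-50)
cv2.imwrite('pics/end_crop.png',np.hstack(o))
E
```

```text
t 41.32 pos [ 0.4953 -0.0767  0.2419] psi -79.1 tilt [-0.0003  0.0019] q [-0.18  0.2   1.71 -0.    1.24  1.2 ] w 0.0852 F [ 0.1 -0.1 -0.6]
[440 173]
[353 234]
```

View pics/end_crop.png

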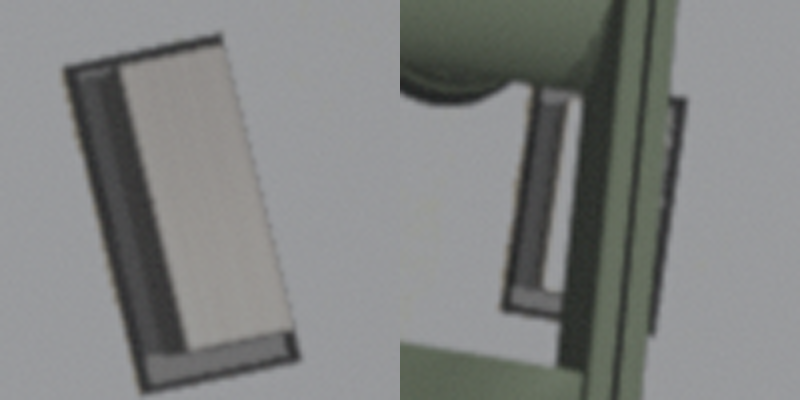

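View pics/end_side.png

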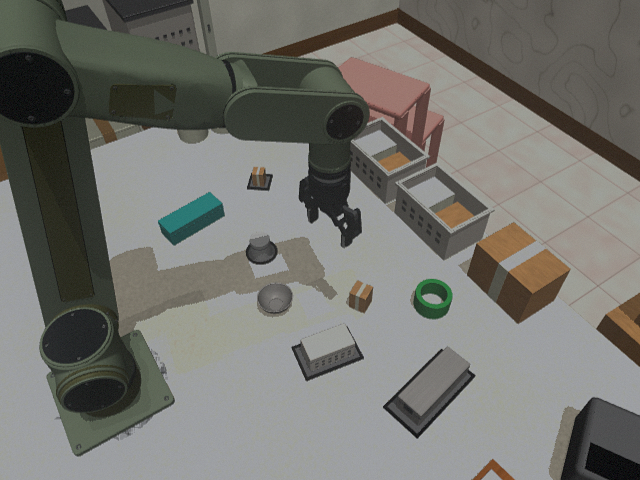

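View pics/end_top.png

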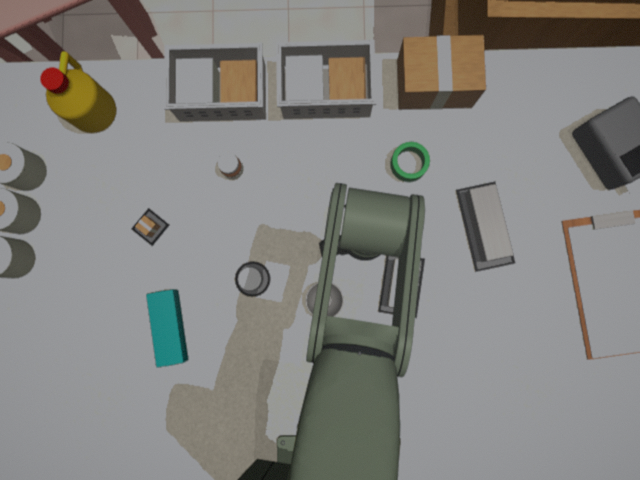

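```bash
python3 - <<'E'
from h import *
import pickle
D=pickle.load(open('d5.pkl','rb'));d=D['top']
p=plane(d,np.array([[120,67],[222,43],[294,330],[187,352]])/4+[440,173],.053)*1000
print('case',p.mean(0).round(1),np.linalg.norm(p-np.roll(p,1,0),axis=1).round(1))
# tin top: bright disc in top view
g=d['img'].max(2);im=d['img'][255:305,225:280];cv2.imwrite('pics/tin.png',cv2.resize(im,None,fx=8,fy=8,interpolation=cv2.INTER_CUBIC))
s=D['side'];P=proj(s,[0.4225,-.179,.05])[0].astype(int)-40
cv2.imwrite('pics/tub.png',cv2.resize(s['img'][P[1]:P[1]+80,P[0]:P[0]+80],None,fx=6,fy=6,interpolation=cv2.INTER_CUBIC));print(P)
E
```

```text
case [ 552.4 -371.8] [158.1  57.  159.7  58.6]
[285 300]
```

View pics/tin.png

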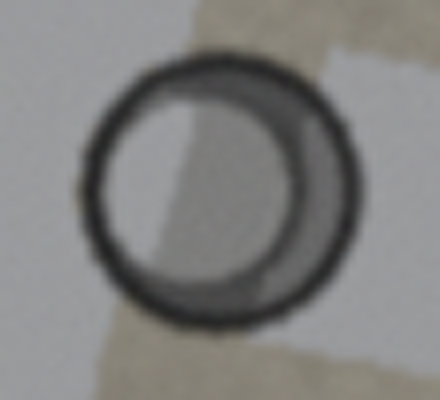

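View pics/tub.png

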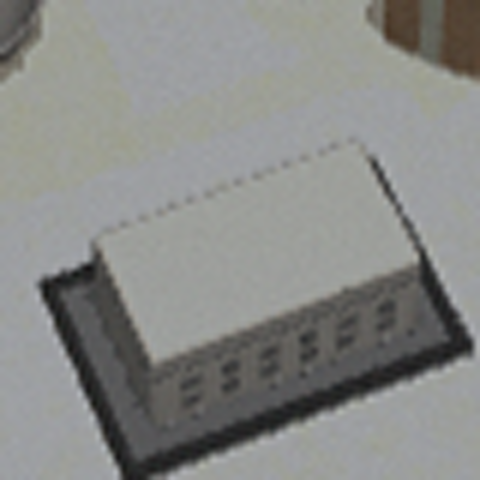

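The case is at (552, -372) mm against its tray at (550, -370). The tin, at crop (200,190) inside the ring at (220,190), is centred once parallax is allowed for, and the tub is flat inside its rim. Handing in.

```bash
python3 - <<'E'
from plant import arm
print(arm.close_job())
E
```

```text
the job is handed in; nothing more can be done
None
```

I took the pile apart from the top down. The carton, tin, tub and case were each lowered to light contact with the floor of their own tray, then released. The job was handed in at about 41 s of the 136 s allowed, and no verdict was reported.

**Final positions:** In the last pictures all four things lie flat in their trays.
- **Carton:** measured by the top camera about 2 mm from its tray's centre.
- **Case:** measured by the top camera about 3 mm from its tray's centre.
- **Tin:** judged centred from the top picture after allowing for parallax, and released within about 1 mm of its tray's centre by the arm's reading.
- **Tub:** released about 1 mm from its tray's centre by the arm's reading. The arm hid it from the top camera at the end, so I checked it only in the side view, where it is flat inside the rim.

**Left alone:** The tape, jar, loose carton and turquoise case look unmoved in the pictures. I did not measure them again at the end.

**Disagreement:** The side camera read about 4–7 mm lower in y than the top camera and the arm. I relied on the top camera and the arm readings.

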